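# Close a pressure filter cell: draw its lid down evenly with four hand knobs

## Robot

A 7-joint arm with a two-finger parallel gripper is mounted at the origin on the work surface. World frame = base frame: x ahead of the robot, y to its left, z up, the work surface at z = 0. Lengths are in m, angles in rad, forces in N, time in s.
With the tool pointing down it reaches from about 0.425 to 0.925 m from the base axis. Payload 6.8 kg.
Tool frame: the origin (TCP) lies at the very end of the fingers, on their centre line; the grasp point (between the pads) lies 19 mm behind it; z points along the fingers, y is the line along which they close (so a half turn about z gives the same grasp; the last joint's range is limited). The gripper opens to 85 mm and grips with 20 to 120 N. Pads are 22 mm wide; open, the fingers measure 114 mm over their backs; the gripper's body (76 mm by 85 mm) begins 54 mm behind the grasp point. The pads swing forward as they close: fully open they stand 13 mm farther back than shut.
Start: joints at [1.06, 0.477, 0.022, 1.555, -0.011, 1.109, -0.083], TCP at [0.265, -0.621, 0.231] pointing down, gripper open.
Joint ranges: [-2.96, 2.96], [-0.34, 2.1], [-1.41, 1.46], [0.24, 2.44], [-1.37, 4.51], [0.17, 1.92], [-2.96, 2.96]. Speed limits (rad/s): [2.39, 2.39, 3.14, 3.14, 3.14, 3.14, 3.14].

## Interface

Orientations are given as a rotation vector (axis times angle).
In Python, from bench import get_obs, viewer, r gives the robot as it stands. The module is installed in compiled form; this text tells all that it offers.
- The arm moves only by the tool play_rows, never from a script. Its argument "commands" is a list that holds one entry, the list of rows, each a list of 5 numbers: the gripper's target within -1 to 1 (shut at 1, half-way at 0, fully open at -1), then the shift along the tool's x, y, z scaled (see below), then the turn about the tool's z scaled (see below). A call has 1 to 12 rows; each row is the pose to reach, as a shift and turn from the pose commanded when the call began, along the tool's axes at that moment; what a row does not reach only later rows make up. The controller multiplies each number of a shift by 0.2 m and each number of a turn by pi/2 rad. A row lasts 1/12 s, in which the tool goes at most 41.7 mm and 7.16 degrees, less where a joint would pass 70% of its speed; a pose out of reach is approached as far as the arm can. A call with a number of a shift or a turn outside -1 to 1 is refused whole. A call with a gripper value outside its range is refused whole. The fingers move at their own pace and stop on an object; "grip_force" is the grip in N (left out, the last holds). Time passes only in rows, so rows that repeat a pose let the fingers close. It gives the time, the measured TCP pose, the force, the opening and the grip force at its end, in the units of the state.
- get_obs(): the state, without advancing time (a new reading comes with each control period).
- viewer.grab_frame(name): name is "scene" or "top" or "wrist"; returns a dict with "pixels" (400x640x3 uint8, red, green, blue), "fovy" (degrees; the focal length in pixels is half the picture's height over the tangent of half this angle, whatever the lens; pixels are square), "cx", "cy" (the principal point, pixels), "distortion" ([k1, k2, p1, p2, k3] as OpenCV has them; the pictures are not rectified), "world_to_cam" (4x4, takes a point from world to camera coordinates); the wrist camera has in their place "hand_eye" (4x4, takes a point from camera to tool coordinates, whose origin is the TCP and whose axes are the flange's). Camera axes: x right, y up, looking along -z (the intrinsics and any distortion apply to the point x, -y, -z); pixel columns grow to the right and rows downward; lengths in m; the calibration is good to about 2 mm. A picture is of the moment at which its call begins: read the wrist's pose just before it. There is no depth.
- r.hand_in(): hands the job in; it is judged then, once.
Trained networks look in a picture, given as the dict that the camera call returned (one of the last four; its "shot" number tells which), for a name from the list of things; names that differ only in an ending like _2 or _b are one class to them, and where a whole thing is asked for, a point or a joint stands for the part that bears it (a point fixed in the world has none). Each returns a list of dicts, best first, with "score" (0 to 1); they miss things now and then, are a little off and sometimes report something else, mostly with a low value. They report only what shows in the picture. A call takes as long as a camera call. They do not tell look-alikes from the thing itself.
- viewer.trace(picture, thing): "pixels" (400x640 bool, what is visible of it) and "rect" ([left, top, right, bottom] in pixels, round what is visible of it).
The state is a dict: "clock": time; "joints": joint angles; "qvel": joint speeds; "tau": joint torques, N m; "tcp_pos": TCP position; "orientation": TCP orientation; "contact_force": force on the tool from outside, world axes, zero at the start; "moment": the same for the moment, N m; "grip_width": finger opening in m; "gripper_force": force on a finger pad.
Only numpy, scipy, OpenCV 4.12 (cv2) and the standard library are available. Lean on these libraries where they do the work, as an engineer would, in place of code of your own. Each camera call takes 0.05 s, during which the arm holds its last target. There are 200 camera calls.

## Task

Close the filter cell: tighten the four black hand knobs on its lid clockwise, a little at a time and in crisscross order (each knob followed by the one diagonally opposite), so that the lid goes down level, never leaning noticeably to one side, until it sits flush all round and every knob is firmly snug. Feel for the resistance: no knob may end loose and none may be overtightened. Leave the other things on the tray and bench where they are.

Things in the scene. Friction and masses are not known exactly. Their poses are not given: they have to be found in the camera images.
- cell: Square aluminium filter cell, 150 x 150 mm, fixed and level on its own steel drip tray, 360 x 280 mm, 12 mm high. Origin: centre of the tray's underside, on the work surface; z up. Knob axes at x, y = +-52 mm. Guide lips, 66 mm high, flank the lid. Under the lid: a soft rubber seal (1.6 N/mm per corner) and, right under each knob, a hard metal stop whose height, the same for all four, differs each time.
- lid: Loose square steel lid, 146 x 146 x 10 mm, 0.9 kg, lying on the seal; brass port in its middle, 34 mm high. Origin: centre of its underside, 58 mm above the table; it must go down 2.7 to 4.6 mm to the stops. x, y along its sides. Never let it lean over 0.0145 rad along x or y: one corner 2.2 mm ahead leans it 0.0125; two neighbours 2.2 mm ahead, or one corner run fully home, lean it too far.
- knob_a: Black round hand knob at the cell's +x +y corner, diagonal to knob_c. 36 mm across, 24 mm tall; origin on its axis at mid height, 97.4 mm above the table at turn 0, sinking 4.5 mm per radian of clockwise turn (seen from above), so the hand goes down with it. Yaw in the cell's frame = -turn. Starts at turn 0 to 0.25. Pointer bar on top along +x, and the 8 mm screw end, up to 20 mm above the origin at turn 0.
- foot_a: Screw foot under knob_a, 22 mm across, turning with the screw; origin as the knob's, its underside 28 mm lower. It meets the level, unlowered lid at turn 0.31; the lid lands on its stops at turn 0.91 to 1.33. Well snug, it presses on the lid with about 32 N; 20 to 45 N will do, over 60 N is overtightened.
- knob_b: Black round hand knob at the cell's -x +y corner, diagonal to knob_d. Same as knob_a. Its rubber-sprung hub (4 N m/rad) lets the knob run ahead of its screw by 0.03 to 0.1 rad while turned and spring back when let go. The screw stays where it is left.
- foot_b: Screw foot under knob_b, like foot_a.
- knob_c: Black round hand knob at the cell's -x -y corner, diagonal to knob_a. Same as knob_a. Resistance felt at the hand, standing still after small steps of about 0.04 rad: 0 to 0.15 N m while the lid is still going down, then rising to about 0.35 to 0.4 N m when well snug. Past the landing the pressure grows by some 100 N per radian.
- foot_c: Screw foot under knob_c, like foot_a.
- knob_d: Black round hand knob at the cell's +x -y corner, diagonal to knob_b. Same as knob_a. The knobs tightened first ease somewhat when the others follow and the lid comes level.
- foot_d: Screw foot under knob_d, like foot_a.
- vial: Small capped glass vial, 22 mm across, 45 mm tall, on the drip tray; leave it. Origin: centre of its underside.
- spanner: Steel spanner, 110 mm long, lying on the drip tray beside the cell; leave it. Origin: under its middle, x along it.
- beaker: Glass beaker, 76 mm across, 95 mm tall, on the bench at one side; leave it. Origin: centre of its underside.
- petri: Stack of five dishes, 90 mm across, 71 mm tall, on the bench at the other side; leave it. Origin: centre of its underside.
Mind the look-alikes: they are no part of the job. What is shaped like the lid but turquoise is not meant.

How it is judged:
At the end, for the whole second after the job is handed in: Every knob presses on the lid with 20 to 45 N, the lid is down on its seat (underside at most 56.2 mm above the tray's underside), level within 0.006 rad along both sides, and at rest (contact force between foot_a and lid between 20 and 45 N and contact force between foot_b and lid between 20 and 45 N and contact force between foot_c and lid between 20 and 45 N and contact force between foot_d and lid between 20 and 45 N and angle between lid's own x axis and vertical between 1.5648 and 1.5768 rad and angle between lid's own y axis and vertical between 1.5648 and 1.5768 rad and z of lid in the frame of cell below 0.0562 m and linear speed of lid below 0.01 m/s); the robot touches nothing.
It fails at once if the lid leans: one side more than 1.45 mm lower than the opposite side per 100 mm (0.0145 rad along its own x or y) (angle between lid's own x axis and vertical above 1.5853 rad or angle between lid's own x axis and vertical below 1.5563 rad or angle between lid's own y axis and vertical above 1.5853 rad or angle between lid's own y axis and vertical below 1.5563 rad).
It fails at once if a knob is overtightened: it presses on the lid with more than 60 N (contact force between any of foot_a, foot_b, foot_c, foot_d and lid above 60 N).
It fails at once if a bystander (vial, spanner, beaker, dish stack) is pushed more than 30 mm (distance of any of vial, spanner, beaker, petri from where it was at the start of the episode above 0.03 m).
It also fails if it takes over 72 s, if anything falls off the work surface, if the arm or the gripper's body presses on something with over 40 N, if the wrist force passes 120 N, or if a joint passes its speed limit or range.

## Working session

There is one attempt and no reset: what is moved stays moved. The work goes in short steps, Python scripts to look and compute and a tool call to move; the robot and the scene stay as the last step left them, time stands still between calls to the robot, and variables do not carry over. Pictures are saved under pics/ and viewed, at most 10 in all, crops included, and the job is handed in when it is done.

Besides the shell and the picture viewer there is one more tool, called after "Request:" as name([rows], argument=value, ...), one row to a line, values as JSON. play_rows: Moves the arm, as the interface text tells. Shifts and turns lie within -1 to 1; 1 stands for 0.2 m of shift or pi/2 rad of turn. Its arguments: {"type":"object","properties":{"commands":{"type":"array","items":{"type":"array","items":{"type":"array","items":{"type":"number","minimum":-1,"maximum":1}}}},"grip_force":{"type":"number"}},"required":["commands"]}

```bash
mkdir -p pics; cat > h.py <<'E'
import numpy as np, cv2
from bench import get_obs, viewer, r
def K(p):
    f=200/np.tan(np.radians(p["fovy"])/2); return np.array([[f,0,p["cx"]],[0,f,p["cy"]],[0,0,1]]),np.array(p["distortion"],float)
F=np.diag([1.,-1,-1])
def w2c(p,obs=None):
    if "world_to_cam" in p: return np.array(p["world_to_cam"])
    T=np.eye(4);T[:3,:3]=cv2.Rodrigues(np.array(obs["orientation"]))[0];T[:3,3]=obs["tcp_pos"]
    return np.linalg.inv(T@np.array(p["hand_eye"]))
def proj(p,X,obs=None):
    M=w2c(p,obs);k,d=K(p);c=(np.atleast_2d(X)@M[:3,:3].T+M[:3,3])@F
    return cv2.projectPoints(c,np.zeros(3),np.zeros(3),k,d)[0][:,0]
def ray(p,uv,z,obs=None):
    M=np.linalg.inv(w2c(p,obs));k,d=K(p)
    n=cv2.undistortPoints(np.array(uv,float).reshape(-1,1,2),k,d)[:,0]
    v=np.c_[n,np.ones(len(n))]@F@M[:3,:3].T;o=M[:3,3]
    return o+v*((z-o[2])/v[:,2])[:,None]
def save(p,n): cv2.imwrite(n,p["pixels"][...,::-1])
E
python3 - <<'E'
from h import *
o=get_obs();print({k:np.round(v,3).tolist() for k,v in o.items()})
for n in ("top","scene"):
    p=viewer.grab_frame(n);save(p,f"pics/{n}.png")
    for t in ("cell","lid","knob_a","vial","spanner","beaker","petri"):
        for d in viewer.trace(p,t)[:6]:
            ys,xs=np.nonzero(d["pixels"]);print(n,t,round(d["score"],2),d["rect"],xs.mean().round(1),ys.mean().round(1), ray(p,[[xs.mean(),ys.mean()]],.109 if 'knob' in t else .06)[0].round(3))
E
```

```text
{'clock': 0.0, 'joints': [1.06, 0.478, 0.022, 1.556, -0.012, 1.109, -0.083], 'qvel': [-0.001, -0.0, 0.002, 0.001, -0.0, -0.001, -0.0], 'tau': [-0.0, -59.645, 1.607, -28.119, 0.012, 0.009, 0.0], 'tcp_pos': [0.264, -0.62, 0.23], 'orientation': [-3.076, -0.628, 0.001], 'contact_force': [-0.8, 0.189, 0.569], 'moment': [-0.032, 0.005, 0.024], 'gripper_force': 0.0, 'grip_width': 0.085}
top cell 0.67 [272.7, 111.9, 369.2, 226.8] 320.0 168.4 [ 0.531 -0.015  0.06 ]
top lid 0.9 [300.8, 145.1, 345.1, 186.7] 321.0 164.0 [ 0.547 -0.019  0.06 ]
top lid 0.87 [365.9, 232.4, 415.7, 285.1] 390.8 256.7 [ 0.227 -0.27   0.06 ]
top lid 0.75 [208.5, 139.3, 265.2, 192.0] 237.1 163.2 [0.543 0.277 0.06 ]
top lid 0.73 [211.2, 222.9, 261.1, 270.3] 235.1 247.9 [0.246 0.273 0.06 ]
top knob_a 0.62 [303.4, 141.1, 314.3, 150.7] 310.3 145.5 [0.602 0.02  0.109]
top knob_a 0.57 [333.3, 144.9, 346.1, 157.0] 339.4 151.6 [ 0.584 -0.08   0.109]
top knob_a 0.41 [297.3, 168.3, 309.7, 178.5] 303.2 174.6 [0.501 0.042 0.109]
top spanner 0.75 [347.6, 149.0, 364.0, 179.0] 353.3 162.5 [ 0.555 -0.133  0.06 ]
top beaker 0.73 [173.3,
[... 627 characters left out ...]
25.2, 342.4, 239.8] 336.9 231.5 [ 0.595 -0.096  0.109]
scene knob_a 0.66 [307.5, 202.5, 321.1, 220.8] 313.8 209.8 [ 0.493 -0.073  0.109]
scene knob_a 0.61 [358.7, 209.5, 377.2, 223.4] 367.3 214.8 [0.613 0.007 0.109]
scene knob_a 0.53 [360.5, 207.7, 375.6, 228.1] 367.0 216.9 [ 0.618 -0.001  0.109]
scene knob_a 0.49 [339.7, 188.4, 349.7, 204.7] 343.4 195.7 [0.513 0.027 0.109]
scene spanner 0.61 [303.2, 250.8, 333.0, 277.6] 316.4 262.7 [ 0.598 -0.176  0.06 ]
scene beaker 0.67 [439.9, 143.2, 464.3, 178.2] 451.5 161.4 [0.624 0.451 0.06 ]
scene petri 0.94 [195.1, 306.3, 236.7, 356.8] 215.6 328.7 [ 0.566 -0.461  0.06 ]
scene petri 0.64 [262.8, 188.9, 421.5, 305.1] 343.5 245.8 [ 0.61  -0.085  0.06 ]
```

View pics/top.png

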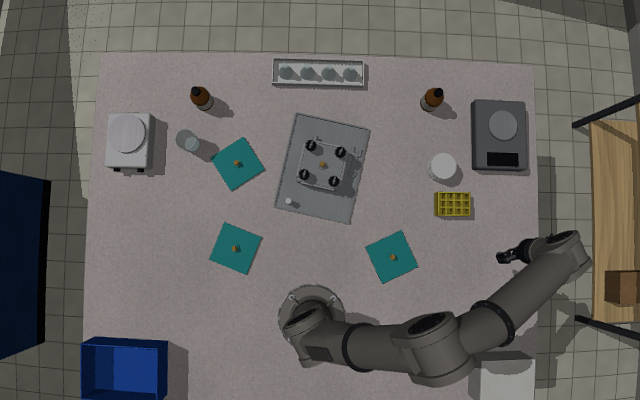

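View pics/scene.png

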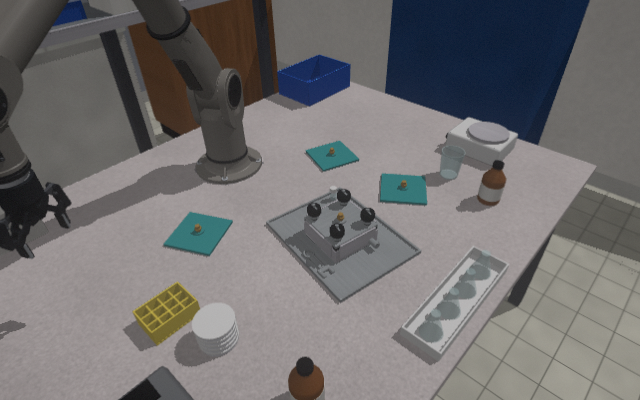

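The black knobs on the cell (four, on the tray in the middle, top view (310,145), (340,152), (304,175), (333,181)) surround the steel lid with its brass port at (322,164). The three turquoise plates at (237,163), (235,248) and (391,257) are look-alikes. I'm moving the camera over the cell.

Request:
play_rows([
  [[-1, 0.14, -0.12, -0.06, 0], [-1, 0.27, -0.25, -0.1, 0], [-1, 0.41, -0.37, -0.15, 0], [-1, 0.54, -0.5, -0.2, 0], [-1, 0.68, -0.62, -0.25, 0], [-1, 0.82, -0.74, -0.3, 0], [-1, 0.82, -0.74, -0.3, 0]],
])

```text
clock: 1.38
tcp_pos: [0.3631, -0.414, 0.2938]
orientation: [3.074, 0.644, 0.008]
contact_force: [1.4, -0.3, -0.5]
grip_width: 0.0857
gripper_force: 0.0
```

Request:
play_rows([
  [[-1, 0.14, -0.12, 0, 0], [-1, 0.27, -0.25, 0, 0], [-1, 0.41, -0.37, 0, 0], [-1, 0.54, -0.5, 0, 0], [-1, 0.68, -0.62, 0, 0], [-1, 0.82, -0.74, 0, 0], [-1, 0.82, -0.74, 0, 0]],
])

```text
clock: 1.97
tcp_pos: [0.4539, -0.2125, 0.2918]
orientation: [-3.073, -0.645, -0.005]
contact_force: [1.0, 0.5, 0.8]
grip_width: 0.0855
gripper_force: 0.0
```

Request:
play_rows([
  [[-1, 0.14, -0.12, 0, 0], [-1, 0.27, -0.25, 0, 0], [-1, 0.41, -0.37, 0, 0], [-1, 0.54, -0.5, 0, 0], [-1, 0.6, -0.62, 0, 0], [-1, 0.6, -0.62, 0, 0], [-1, 0.6, -0.62, 0, 0], [-1, 0.6, -0.62, 0, 0]],
])

```text
clock: 2.63
tcp_pos: [0.512, -0.0602, 0.2913]
orientation: [3.078, 0.627, -0.0]
contact_force: [-0.4, -0.1, 1.0]
grip_width: 0.0855
gripper_force: 0.0
```

```bash
python3 - <<'E'
from h import *
o=get_obs();print({k:np.round(v,3).tolist() for k,v in o.items()})
print(cv2.Rodrigues(np.array(o["orientation"]))[0].round(3))
p=viewer.grab_frame("wrist");save(p,"pics/w1.png")
for t in ("lid","knob_a"):
    for d in viewer.trace(p,t)[:6]:
        ys,xs=np.nonzero(d["pixels"]);print(t,round(d["score"],2),d["rect"],xs.mean().round(1),ys.mean().round(1), ray(p,[[xs.mean(),ys.mean()]],.1,o)[0].round(3))
E
```

```text
{'clock': 2.633, 'joints': [0.302, 0.18, -0.348, 1.839, 0.068, 1.134, -1.238], 'qvel': [0.017, -0.001, 0.017, 0.002, 0.001, 0.0, -0.002], 'tau': [-1.339, -39.873, -2.411, -28.528, -0.106, -0.022, -0.01], 'tcp_pos': [0.512, -0.06, 0.291], 'orientation': [3.078, 0.627, -0.0], 'contact_force': [-0.388, -0.08, 1.009], 'moment': [-0.022, -0.026, -0.034], 'gripper_force': 0.0, 'grip_width': 0.085}
[[ 0.92   0.391 -0.   ]
 [ 0.391 -0.92  -0.001]
 [-0.     0.001 -1.   ]]
lid 0.95 [232.3, 49.8, 366.5, 198.2] 299.6 132.5 [ 0.552 -0.021  0.1  ]
lid 0.65 [26.2, 0.3, 165.7, 108.0] 95.9 46.9 [0.552 0.214 0.1  ]
lid 0.64 [326.5, 310.1, 405.0, 365.8] 369.1 334.1 [ 0.326 -0.221  0.1  ]
lid 0.63 [11.5, 173.3, 128.4, 283.1] 67.0 227.9 [0.323 0.214 0.1  ]
knob_a 0.94 [294.7, 183.0, 326.4, 212.4] 310.4 198.4 [ 0.484 -0.062  0.1  ]
knob_a 0.64 [266.7, 49.6, 304.2, 88.8] 283.8 69.3 [0.607 0.019 0.1  ]
knob_a 0.56 [345.4, 108.5, 380.2, 145.0] 361.8 126.9 [ 0.585 -0.083  0.1  ]
```

View pics/w1.png

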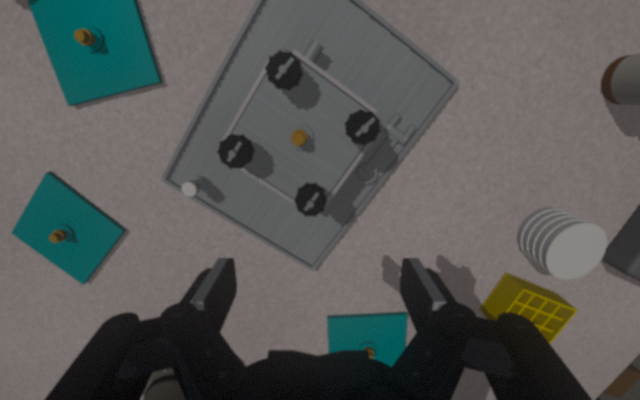

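The wrist view shows the four knobs at (284,70), (362,127), (236,151) and (310,199) around the brass port at (300,137). The bars lie along the tray's long axis, the spanner is at about (390,150) and the vial at (190,188). Next I fit the cell pose.

```bash
python3 - <<'E'
from h import *
from scipy.optimize import least_squares
o=get_obs();P=viewer.grab_frame("wrist");T=viewer.grab_frame("top");S=viewer.grab_frame("scene")
def X(q):
    c,s=np.cos(q[2]),np.sin(q[2]);L=.052*np.array([[1,1],[-1,1],[-1,-1],[1,-1]])
    return np.c_[L@np.array([[c,s],[-s,c]])+q[:2],np.full(4,q[3] if len(q)>3 else .103)]
def dets(p,ob,q0,rad):
    out=[]
    e=proj(p,X(q0),ob)
    D=viewer.trace(p,"knob_a")
    for i in range(4):
        for d in D:
            l,t,rr,b=d["rect"]; c=np.array([(l+rr)/2,(t+b)/2])
            if np.hypot(*(c-e[i]))<rad and d["score"]>.3 : out.append((i,c));break
    return out
q0=[.545,-.02,-.21]
data=[(n,p,ob,dets(p,ob,q0,r_)) for n,p,ob,r_ in(("w",P,o,16),("t",T,None,7),("s",S,None,9))]
for n,p,ob,D in data: print(n,[(i,c.round(1).tolist()) for i,c in D])
def fit(sel):
    f=lambda q:np.concatenate([(proj(p,X(q),ob)[i]-c)*(1 if n=="w" else 1) for n,p,ob,D in data if n in sel for i,c in D])
    s=least_squares(f,q0,loss="soft_l1");return s.x.round(4),f(s.x).round(1)
for s in ("w","t","s","wts"): print(s,*fit(s))
q=fit("w")[0];print(X(q).round(4))
E
```

```text
w [(0, [282.5, 69.8]), (1, [234.9, 149.6]), (2, [311.4, 196.8]), (3, [363.6, 125.2])]
t [(0, [306.4, 146.2])]
s [(0, [368.4, 217.6]), (1, [342.2, 196.6]), (3, [336.3, 232.1])]
w [ 0.5463 -0.0223 -0.1916] [ 0.7 -1.5  0.3  0.7 -0.3  1.8 -0.8 -0.5]
t [ 0.539  -0.0064 -0.2089] [-0.  0.]
s [ 0.5523 -0.0334 -0.1965] [-1.1 -1.2  0.8  0.4  0.1  0.5]
wts [ 0.5461 -0.0226 -0.1905] [ 0.8 -1.3  0.5  1.1 -0.1  2.  -0.6 -0.3  4.4 -1.7 -0.5 -4.3  1.5 -2.3
  1.3 -2.7]
[[ 0.6073  0.0188  0.103 ]
 [ 0.5052  0.0387  0.103 ]
 [ 0.4853 -0.0634  0.103 ]
 [ 0.5874 -0.0833  0.103 ]]
```

Request:
play_rows([
  [[-1, -0.08, -0.2, 0.15, 0.08], [-1, -0.16, -0.39, 0.3, 0.16], [-1, -0.16, -0.39, 0.3, 0.24], [-1, -0.16, -0.39, 0.3, 0.32], [-1, -0.16, -0.39, 0.3, 0.376], [-1, -0.16, -0.39, 0.3, 0.376], [-1, -0.16, -0.39, 0.3, 0.376], [-1, -0.16, -0.39, 0.3, 0.376]],
])

```text
clock: 3.75
tcp_pos: [0.4524, 0.0001, 0.2315]
orientation: [-3.128, 0.291, -0.001]
contact_force: [0.0, -0.7, -0.2]
grip_width: 0.0854
gripper_force: 0.0
```

```bash
cat > fit.py <<'E'
from h import *
from scipy.optimize import least_squares
def X(q,z=.103):
    c,s=np.cos(q[2]),np.sin(q[2]);L=.052*np.array([[1,1],[-1,1],[-1,-1],[1,-1]])
    return np.c_[L@np.array([[c,s],[-s,c]])+q[:2],np.full(4,z)]
q0=[.5463,-.0223,-.1916]
E
python3 - <<'E'
from fit import *
o=get_obs();P=viewer.grab_frame("wrist")
print(o["tcp_pos"],o["orientation"],o["moment"],o["clock"])
e=proj(P,X(q0),o);D=[];
for d in viewer.trace(P,"knob_a"):
    l,t,rr,b=d["rect"];c=np.array([(l+rr)/2,(t+b)/2]);i=np.argmin(np.hypot(*(e-c).T))
    if np.hypot(*(e[i]-c))<25 and i not in [k for k,_ in D]: D.append((i,c)); print(i,np.round(d["rect"]),round(d["score"],2))
f=lambda q:np.concatenate([proj(P,X(q),o)[i]-c for i,c in D])
s=least_squares(f,q0,loss="soft_l1");print(s.x.round(4),f(s.x).round(1));print(X(s.x).round(4))
im=P["pixels"][...,::-1];tiles=[cv2.resize(im[max(0,int(v)-30):int(v)+30,max(0,int(u)-30):int(u)+30],(300,300),interpolation=cv2.INTER_CUBIC) for u,v in proj(P,X(s.x),o)]
cv2.imwrite("pics/k.png",np.vstack([np.hstack([tiles[1],tiles[0]]),np.hstack([tiles[2],tiles[3]])]));save(P,"pics/w2.png")
E
```

```text
[4.52403125e-01 7.30311512e-05 2.31493108e-01] [-3.12803227e+00  2.90842302e-01 -7.68853192e-04] [-0.00540593 -0.01094609  0.00825865] 3.75
2 [357. 130. 400. 167.] 0.91
3 [365.   0. 411.  53.] 0.79
0 [240.   1. 288.  47.] 0.72
1 [245. 127. 287. 170.] 0.7
[ 0.5438 -0.0228 -0.2038] [-0.   2.3 -0.3 -0.2 -0.4 -0.5  1.  -0.1]
[[ 0.6053  0.0176  0.103 ]
 [ 0.5034  0.0386  0.103 ]
 [ 0.4824 -0.0632  0.103 ]
 [ 0.5842 -0.0843  0.103 ]]
```

View pics/k.png

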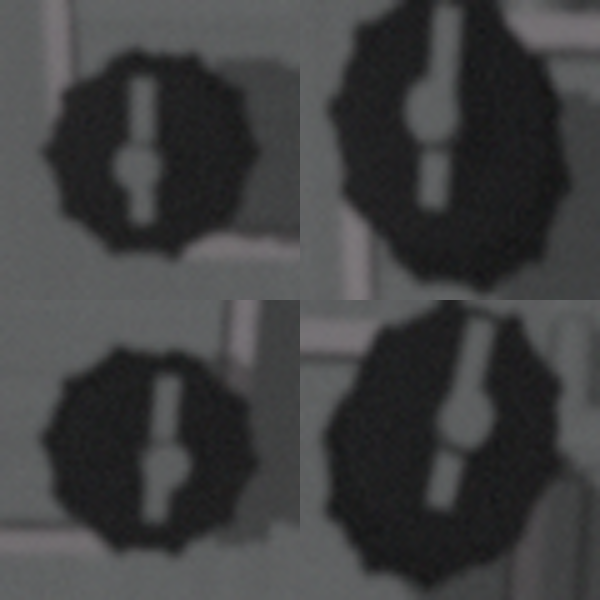

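The crops show all four pointer bars. Knobs b and a (top) are almost aligned with +x, c (lower left) is slightly clockwise and d (lower right) is more clockwise. I convert the bar ends to turns.

```bash
python3 - <<'E'
from fit import *
o=get_obs();P=viewer.grab_frame("wrist");q=[.5438,-.0228,-.2038]
bars={1:[(144,80),(143,222)],0:[(147,5),(133,210)],2:[(168,75),(155,220)],3:[(182,20),(140,208)]}
uv=proj(P,X(q),o)
for i,b in bars.items():
    u,v=uv[i].astype(int);y0=max(0,v-30);sy=(v+30-y0)/300
    w=ray(P,[(u-30+x/5,y0+y*sy) for x,y in b],.112,o);d=w[0]-w[1]
    print(i,"turn",round(-(np.arctan2(d[1],d[0])-q[2]),3),"len",np.hypot(*d[:2]).round(3),"mid",w.mean(0).round(4),"knob",X(q)[i].round(4))
R=cv2.Rodrigues(np.array(o["orientation"]))[0];print("tool yaw",np.arctan2(R[1,0],R[0,0]))
for k in X(q): print(((k-o["tcp_pos"])@R/.2).round(3))
E
```

```text
1 turn 0.045 len 0.026 mid [0.5051 0.0388 0.112 ] knob [0.5034 0.0386 0.103 ]
0 turn 0.119 len 0.026 mid [0.6064 0.0181 0.112 ] knob [0.6052 0.0176 0.103 ]
2 turn 0.008 len 0.026 mid [ 0.4846 -0.0634  0.112 ] knob [ 0.4824 -0.0632  0.103 ]
3 turn 0.183 len 0.026 mid [ 0.5858 -0.0834  0.112 ] knob [ 0.5842 -0.0842  0.103 ]
tool yaw -0.18653353143026696
[ 0.735 -0.228  0.642]
[ 0.215 -0.237  0.642]
[0.206 0.283 0.642]
[0.726 0.292 0.642]
```

Request:
play_rows([
  [[-1, 0.2, -0.06, 0.12, 0], [-1, 0.4, -0.12, 0.24, 0], [-1, 0.6, -0.18, 0.36, 0], [-1, 0.74, -0.23, 0.48, 0], [-1, 0.74, -0.23, 0.48, 0], [-1, 0.74, -0.23, 0.48, 0], [-1, 0.74, -0.23, 0.48, 0]],
], grip_force=50)

```text
clock: 4.48
tcp_pos: [0.6057, 0.0178, 0.1343]
orientation: [-3.128, 0.294, 0.004]
contact_force: [-0.1, 0.5, -0.4]
grip_width: 0.0852
gripper_force: 0.0
```

```bash
python3 - <<'E'
from h import *
o=get_obs();P=viewer.grab_frame("wrist");save(P,"pics/w3.png")
print(o["tcp_pos"],o["orientation"],o["moment"],o["joints"])
R=cv2.Rodrigues(np.array(o["orientation"]))[0];print(((np.array([.6064,.0181,.08])-o["tcp_pos"])@R/.2).round(3))
print(proj(P,[[.6064,.0181,.112],[.4846,-.0634,.112]],o))
E
```

```text
[0.60573493 0.01782428 0.1342805 ] [-3.1278022   0.29366695  0.00352386] [-0.00619223  0.04166555 -0.04058566] [ 0.09955586  0.49000222 -0.30579077  1.7947954   0.18304419  0.88669902
 -2.04689674]
[ 0.004 -0.002  0.271]
[[317.28669359 240.78928181]
 [451.86972807 363.38568443]]
```

View pics/w3.png

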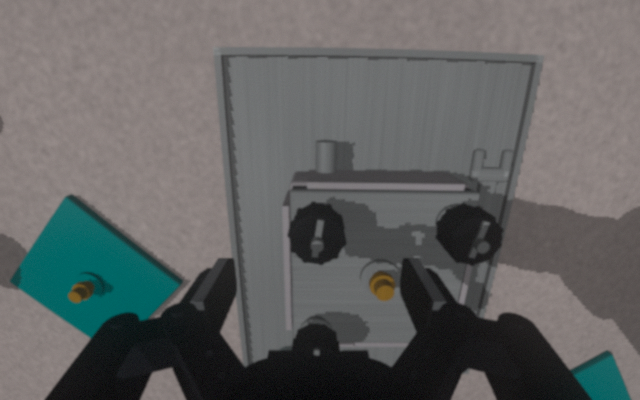

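The view shows the bar of knob a at (318,237), 4 px from the prediction, and it is centred between the fingers. I'm going down and gripping.

Request:
play_rows([
  [[-1, 0.004, 0, 0.14, 0], [-1, 0.004, 0, 0.27, 0], [-0.2, 0.004, 0, 0.27, 0], [1, 0.004, 0, 0.27, 0], [1, 0.004, 0, 0.27, 0], [1, 0.004, 0, 0.27, 0], [1, 0.004, 0, 0.27, 0], [1, 0.004, 0, 0.27, 0]],
], grip_force=50)

```text
clock: 5.2
tcp_pos: [0.6082, 0.0182, 0.0838]
orientation: [-3.127, 0.294, -0.005]
contact_force: [-2.4, 0.3, 6.8]
grip_width: 0.0346
gripper_force: 49.1
```

```bash
cat > s.py <<'E'
from h import *
o=get_obs();R=cv2.Rodrigues(np.array(o["orientation"]))[0]
print(o["tcp_pos"].round(4) if hasattr(o["tcp_pos"],'round') else o["tcp_pos"],"yaw",np.arctan2(R[1,0],R[0,0]).round(4),"F",np.round(o["contact_force"],1),"M",np.round(o["moment"],3),"w",o["grip_width"],o["gripper_force"],"j7",o["joints"][6],"t",o["clock"])
E
python3 s.py
```

```text
[0.6082 0.0182 0.0838] yaw -0.1877 F [-2.4  0.3  6.8] M [0.178 0.441 0.016] w 0.034590613425935716 49.10240292549133 j7 -2.0726505390517054 t 5.2
```

Request:
play_rows([
  [[1, 0, 0, 0.002, 0.06], [1, 0, 0, 0.004, 0.12], [1, 0, 0, 0.006, 0.178], [1, 0, 0, 0.006, 0.178], [1, 0, 0, 0.006, 0.178], [1, 0, 0, 0.006, 0.178]],
])

```text
clock: 5.7
tcp_pos: [0.608, 0.0175, 0.0825]
orientation: [-3.056, 0.728, -0.004]
contact_force: [-2.2, -1.4, 7.9]
grip_width: 0.0348
gripper_force: 49.2
```

```bash
python3 s.py
```

```text
[0.608  0.0175 0.0825] yaw -0.4677 F [-2.2 -1.4  7.9] M [-0.155  0.524 -0.014] w 0.03475058430398055 49.2266982793808 j7 -2.3100992072979083 t 5.7
```

Request:
play_rows([
  [[-1, 0, 0, 0, 0], [-1, 0, 0, 0, 0], [-1, 0, 0, 0, 0], [-1, 0, 0, -0.14, -0.06], [-1, 0, 0, -0.276, -0.12], [-1, 0, 0, -0.276, -0.178], [-1, 0, 0, -0.276, -0.178]],
])

```text
clock: 6.28
tcp_pos: [0.6082, 0.0177, 0.1372]
orientation: [-3.127, 0.29, -0.006]
contact_force: [0.2, 0.2, -0.3]
grip_width: 0.0852
gripper_force: 0.0
```

Request:
play_rows([
  [[-1, -0.13, 0.13, 0, 0], [-1, -0.26, 0.26, 0, 0], [-1, -0.39, 0.39, 0, 0], [-1, -0.515, 0.513, 0, 0], [-1, -0.515, 0.513, 0, 0], [-1, -0.515, 0.513, 0.14, 0], [-1, -0.515, 0.513, 0.27, 0], [0, -0.515, 0.513, 0.27, 0], [1, -0.515, 0.513, 0.27, 0], [1, -0.515, 0.513, 0.27, 0], [1, -0.515, 0.513, 0.27, 0], [1, -0.515, 0.513, 0.27, 0]],
])

```text
clock: 7.28
tcp_pos: [0.4876, -0.0636, 0.0826]
orientation: [-3.128, 0.295, -0.003]
contact_force: [-0.7, 1.6, 3.4]
grip_width: 0.0343
gripper_force: 49.4
```

```bash
python3 s.py
```

```text
[ 0.4876 -0.0636  0.0826] yaw -0.188 F [-0.7  1.6  3.4] M [0.183 0.13  0.031] w 0.034339529284610905 49.357030391693115 j7 -1.9292434981184876 t 7.2833
```

Request:
play_rows([
  [[1, 0, 0, 0.002, 0.06], [1, 0, 0, 0.004, 0.12], [1, 0, 0, 0.007, 0.19], [1, 0, 0, 0.009, 0.248], [1, 0, 0, 0.009, 0.248], [1, 0, 0, 0.009, 0.248]],
])

```text
clock: 7.78
tcp_pos: [0.487, -0.0652, 0.0809]
orientation: [3.01, -0.897, 0.003]
contact_force: [-2.7, -3.9, 6.0]
grip_width: 0.0346
gripper_force: 49.7
```

```bash
python3 s.py
```

```text
[ 0.487  -0.0652  0.0809] yaw -0.579 F [-2.7 -3.9  6. ] M [-0.733  0.491  0.057] w 0.034641271355942076 49.708834290504456 j7 -2.264873627507199 t 7.7833
```

Request:
play_rows([
  [[-1, 0, 0, 0, 0], [-1, 0, 0, 0, 0], [-1, 0, 0, 0, 0], [-1, 0, 0, -0.14, -0.06], [-1, 0, 0, -0.279, -0.12], [-1, 0, 0, -0.279, -0.19], [-1, 0, 0, -0.279, -0.248], [-1, 0, 0, -0.279, -0.248]],
])

```text
clock: 8.45
tcp_pos: [0.4869, -0.0638, 0.1359]
orientation: [-3.128, 0.29, -0.002]
contact_force: [0.5, -0.8, -0.0]
grip_width: 0.0853
gripper_force: 0.0
```

Request:
play_rows([
  [[-1, 0.003, -0.18, 0, 0], [-1, 0.006, -0.36, 0, 0], [-1, 0.006, -0.521, 0, 0], [-1, 0.006, -0.521, 0, 0], [-1, 0.006, -0.521, 0.14, 0], [-1, 0.006, -0.521, 0.27, 0], [0, 0.006, -0.521, 0.27, 0], [1, 0.006, -0.521, 0.27, 0], [1, 0.006, -0.521, 0.27, 0], [1, 0.006, -0.521, 0.27, 0], [1, 0.006, -0.521, 0.27, 0]],
])

```text
clock: 9.37
tcp_pos: [0.5083, 0.0383, 0.0829]
orientation: [-3.127, 0.296, -0.004]
contact_force: [-0.3, -0.9, 3.5]
grip_width: 0.0345
gripper_force: 49.3
```

```bash
python3 s.py
```

```text
[0.5083 0.0383 0.0829] yaw -0.1886 F [-0.3 -0.9  3.5] M [0.068 0.145 0.037] w 0.03450309055599085 49.31479096412659 j7 -2.1457155810459745 t 9.3667
```

Request:
play_rows([
  [[1, 0, 0, 0.002, 0.06], [1, 0, 0, 0.004, 0.12], [1, 0, 0, 0.007, 0.18], [1, 0, 0, 0.008, 0.223], [1, 0, 0, 0.008, 0.223], [1, 0, 0, 0.008, 0.223]],
])

```text
clock: 9.87
tcp_pos: [0.5077, 0.0369, 0.0812]
orientation: [3.027, -0.837, 0.003]
contact_force: [-2.6, -4.1, 8.0]
grip_width: 0.0345
gripper_force: 49.7
```

```bash
python3 s.py
```

```text
[0.5077 0.0369 0.0812] yaw -0.5399 F [-2.6 -4.1  8. ] M [-0.791  0.512  0.048] w 0.03453215627328175 49.70697641372681 j7 -2.446303042255004 t 9.8667
```

Request:
play_rows([
  [[-1, 0, 0, 0, 0], [-1, 0, 0, 0, 0], [-1, 0, 0, 0, 0], [-1, 0, 0, -0.14, -0.06], [-1, 0, 0, -0.278, -0.12], [-1, 0, 0, -0.278, -0.18], [-1, 0, 0, -0.278, -0.223], [-1, 0, 0, -0.278, -0.223]],
])

```text
clock: 10.53
tcp_pos: [0.5076, 0.0383, 0.136]
orientation: [-3.128, 0.291, -0.002]
contact_force: [0.5, -0.6, -0.4]
grip_width: 0.0853
gripper_force: 0.0
```

Request:
play_rows([
  [[-1, 0.13, 0.13, 0, 0], [-1, 0.26, 0.26, 0, 0], [-1, 0.39, 0.39, 0, 0], [-1, 0.51, 0.526, 0, 0], [-1, 0.51, 0.526, 0, 0], [-1, 0.51, 0.526, 0.14, 0], [-1, 0.51, 0.526, 0.27, 0], [0, 0.51, 0.526, 0.27, 0], [1, 0.51, 0.526, 0.27, 0], [1, 0.51, 0.526, 0.27, 0], [1, 0.51, 0.526, 0.27, 0], [1, 0.51, 0.526, 0.27, 0]],
])

```text
clock: 11.53
tcp_pos: [0.5888, -0.0841, 0.0831]
orientation: [3.128, -0.295, 0.004]
contact_force: [-0.6, 0.3, 3.0]
grip_width: 0.0345
gripper_force: 49.4
```

Request:
play_rows([
  [[1, 0, 0, 0.002, 0.06], [1, 0, 0, 0.004, 0.12], [1, 0, 0, 0.005, 0.134], [1, 0, 0, 0.005, 0.134], [1, 0, 0, 0.005, 0.134], [1, 0, 0, 0.005, 0.134]],
])

```text
clock: 12.03
tcp_pos: [0.5886, -0.0848, 0.0822]
orientation: [3.079, -0.62, 0.004]
contact_force: [-2.3, -2.0, 6.7]
grip_width: 0.0348
gripper_force: 49.7
```

```bash
python3 s.py
```

```text
[ 0.5886 -0.0848  0.0822] yaw -0.3974 F [-2.3 -2.   6.7] M [-0.326  0.473  0.051] w 0.0348182827112292 49.67178225517273 j7 -2.0592348265833573 t 12.0333
```

Request:
play_rows([
  [[-1, 0, 0, 0, 0], [-1, 0, 0, 0, 0], [-1, 0, 0, 0, 0], [-1, 0, 0, -0.14, -0.07], [-1, 0, 0, -0.275, -0.134], [-1, 0, 0, -0.275, -0.134], [-1, 0, 0, -0.275, -0.134]],
])

```text
clock: 12.62
tcp_pos: [0.589, -0.0842, 0.1369]
orientation: [-3.127, 0.295, -0.006]
contact_force: [-0.4, 0.3, -0.9]
grip_width: 0.0855
gripper_force: 0.0
```

Request:
play_rows([
  [[-1, 0.003, -0.18, 0, 0], [-1, 0.007, -0.36, 0, 0], [-1, 0.007, -0.518, 0, 0], [-1, 0.007, -0.518, 0, 0], [-1, 0.007, -0.518, 0.14, 0], [-1, 0.007, -0.518, 0.278, 0], [0, 0.007, -0.518, 0.278, 0], [1, 0.007, -0.518, 0.278, 0], [1, 0.007, -0.518, 0.278, 0], [1, 0.007, -0.518, 0.278, 0], [1, 0.007, -0.518, 0.278, 0]],
])

```text
clock: 13.53
tcp_pos: [0.6096, 0.0178, 0.0815]
orientation: [-3.127, 0.295, -0.004]
contact_force: [1.4, 2.0, 1.9]
grip_width: 0.0345
gripper_force: 49.5
```

Request:
play_rows([
  [[1, 0, 0, 0.002, 0.06], [1, 0, 0, 0.004, 0.12], [1, 0, 0, 0.007, 0.191], [1, 0, 0, 0.007, 0.191], [1, 0, 0, 0.007, 0.191]],
])

```text
clock: 13.95
tcp_pos: [0.6093, 0.0167, 0.0801]
orientation: [3.048, -0.758, 0.004]
contact_force: [-2.6, -1.1, 6.6]
grip_width: 0.0345
gripper_force: 49.8
```

```bash
python3 s.py
```

```text
[0.6093 0.0167 0.0801] yaw -0.4876 F [-2.6 -1.1  6.6] M [-0.351  0.472 -0.004] w 0.03446312262709478 49.82061803340912 j7 -2.3132998860552294 t 13.95
```

Request:
play_rows([
  [[-1, 0, 0, 0, 0], [-1, 0, 0, 0, 0], [-1, 0, 0, 0, 0], [-1, 0, 0, -0.14, -0.07], [-1, 0, 0, -0.285, -0.14], [-1, 0, 0, -0.285, -0.191], [-1, 0, 0, -0.285, -0.191]],
])

```text
clock: 14.53
tcp_pos: [0.6098, 0.0174, 0.1372]
orientation: [-3.127, 0.29, -0.006]
contact_force: [0.6, 0.3, -0.8]
grip_width: 0.0853
gripper_force: 0.0
```

Request:
play_rows([
  [[-1, -0.13, 0.13, 0, 0], [-1, -0.26, 0.26, 0, 0], [-1, -0.39, 0.39, 0, 0], [-1, -0.523, 0.513, 0, 0], [-1, -0.523, 0.513, 0, 0], [-1, -0.523, 0.513, 0.14, 0], [-1, -0.523, 0.513, 0.278, 0], [0, -0.523, 0.513, 0.278, 0], [1, -0.523, 0.513, 0.278, 0], [1, -0.523, 0.513, 0.278, 0], [1, -0.523, 0.513, 0.278, 0], [1, -0.523, 0.513, 0.278, 0]],
])

```text
clock: 15.53
tcp_pos: [0.4876, -0.0636, 0.0811]
orientation: [-3.128, 0.295, -0.003]
contact_force: [-0.2, 1.0, 3.0]
grip_width: 0.0343
gripper_force: 49.4
```

```bash
python3 s.py
```

```text
[ 0.4876 -0.0636  0.0811] yaw -0.188 F [-0.2  1.   3. ] M [ 0.217  0.147 -0.011] w 0.034263033819435386 49.37676787376404 j7 -1.9179704053437907 t 15.5333
```

Request:
play_rows([
  [[1, 0, 0, 0.002, 0.06], [1, 0, 0, 0.004, 0.12], [1, 0, 0, 0.007, 0.191], [1, 0, 0, 0.007, 0.191], [1, 0, 0, 0.007, 0.191]],
])

```text
clock: 15.95
tcp_pos: [0.4872, -0.0649, 0.0797]
orientation: [3.047, -0.761, 0.003]
contact_force: [-1.1, -3.2, 6.5]
grip_width: 0.0346
gripper_force: 49.5
```

```bash
python3 s.py
```

```text
[ 0.4872 -0.0649  0.0797] yaw -0.4893 F [-1.1 -3.2  6.5] M [-0.525  0.35   0.007] w 0.03456127527639366 49.49350655078888 j7 -2.175999897192925 t 15.95
```

Request:
play_rows([
  [[-1, 0, 0, 0, 0], [-1, 0, 0, 0, 0], [-1, 0, 0, 0, 0], [-1, 0, 0, -0.14, -0.07], [-1, 0, 0, -0.285, -0.14], [-1, 0, 0, -0.285, -0.191], [-1, 0, 0, -0.285, -0.191]],
])

```text
clock: 16.53
tcp_pos: [0.4879, -0.0639, 0.137]
orientation: [-3.128, 0.29, -0.006]
contact_force: [-0.0, 0.3, -0.1]
grip_width: 0.0853
gripper_force: 0.0
```

Request:
play_rows([
  [[-1, 0.003, -0.18, 0, 0], [-1, 0.006, -0.36, 0, 0], [-1, 0.006, -0.521, 0, 0], [-1, 0.006, -0.521, 0, 0], [-1, 0.006, -0.521, 0.14, 0], [-1, 0.006, -0.521, 0.278, 0], [0, 0.006, -0.521, 0.278, 0], [1, 0.006, -0.521, 0.278, 0], [1, 0.006, -0.521, 0.278, 0], [1, 0.006, -0.521, 0.278, 0], [1, 0.006, -0.521, 0.278, 0]],
])

```text
clock: 17.45
tcp_pos: [0.5082, 0.0384, 0.0812]
orientation: [-3.127, 0.296, -0.004]
contact_force: [-0.7, 0.2, 2.9]
grip_width: 0.0346
gripper_force: 49.4
```

Request:
play_rows([
  [[1, 0, 0, 0.002, 0.06], [1, 0, 0, 0.004, 0.12], [1, 0, 0, 0.007, 0.191], [1, 0, 0, 0.007, 0.191], [1, 0, 0, 0.007, 0.191]],
])

```text
clock: 17.87
tcp_pos: [0.5077, 0.0371, 0.0797]
orientation: [3.047, -0.762, 0.003]
contact_force: [-1.3, -2.9, 5.6]
grip_width: 0.0344
gripper_force: 49.5
```

```bash
python3 s.py
```

```text
[0.5077 0.0371 0.0797] yaw -0.4898 F [-1.3 -2.9  5.6] M [-0.579  0.328 -0.036] w 0.03439692700944268 49.54401433467865 j7 -2.395466593426883 t 17.8667
```

Request:
play_rows([
  [[-1, 0, 0, 0, 0], [-1, 0, 0, 0, 0], [-1, 0, 0, 0, 0], [-1, 0, 0, -0.14, -0.07], [-1, 0, 0, -0.285, -0.14], [-1, 0, 0, -0.285, -0.191], [-1, 0, 0, -0.285, -0.191]],
])

```text
clock: 18.45
tcp_pos: [0.5085, 0.0385, 0.137]
orientation: [-3.127, 0.29, -0.006]
contact_force: [0.6, -0.9, -0.5]
grip_width: 0.0854
gripper_force: 0.0
```

Request:
play_rows([
  [[-1, 0.13, 0.13, 0, 0], [-1, 0.26, 0.26, 0, 0], [-1, 0.39, 0.39, 0, 0], [-1, 0.51, 0.526, 0, 0], [-1, 0.51, 0.526, 0, 0], [-1, 0.51, 0.526, 0.14, 0], [-1, 0.51, 0.526, 0.278, 0], [0, 0.51, 0.526, 0.278, 0], [1, 0.51, 0.526, 0.278, 0], [1, 0.51, 0.526, 0.278, 0], [1, 0.51, 0.526, 0.278, 0], [1, 0.51, 0.526, 0.278, 0]],
])

```text
clock: 19.45
tcp_pos: [0.5888, -0.0841, 0.0815]
orientation: [3.128, -0.295, 0.004]
contact_force: [-1.1, -1.0, 2.8]
grip_width: 0.0347
gripper_force: 49.5
```

Request:
play_rows([
  [[1, 0, 0, 0.002, 0.06], [1, 0, 0, 0.004, 0.12], [1, 0, 0, 0.007, 0.191], [1, 0, 0, 0.007, 0.191], [1, 0, 0, 0.007, 0.191]],
])

```text
clock: 19.87
tcp_pos: [0.5884, -0.0851, 0.08]
orientation: [3.048, -0.758, 0.004]
contact_force: [-2.0, -2.4, 7.3]
grip_width: 0.0342
gripper_force: 49.8
```

```bash
python3 s.py
```

```text
[ 0.5884 -0.0851  0.08  ] yaw -0.4874 F [-2.  -2.4  7.3] M [-0.448  0.453 -0.096] w 0.03420382120774103 49.82870578765869 j7 -2.128636191064068 t 19.8667
```

Request:
play_rows([
  [[-1, 0, 0, 0, 0], [-1, 0, 0, 0, 0], [-1, 0, 0, 0, 0], [-1, 0, 0, -0.14, -0.07], [-1, 0, 0, -0.285, -0.14], [-1, 0, 0, -0.285, -0.191], [-1, 0, 0, -0.285, -0.191]],
])

```text
clock: 20.45
tcp_pos: [0.5891, -0.0841, 0.1371]
orientation: [-3.128, 0.289, -0.006]
contact_force: [0.1, -0.6, -1.1]
grip_width: 0.0851
gripper_force: 0.0
```

```bash
python3 s.py
```

```text
[ 0.5891 -0.0841  0.1371] yaw -0.1845 F [ 0.1 -0.6 -1.1] M [-0.027  0.029  0.024] w 0.08510495397387587 0.0 j7 -1.8468980381071918 t 20.45
```

Request:
play_rows([
  [[-1, 0.003, -0.18, 0, 0], [-1, 0.005, -0.36, 0, 0], [-1, 0.005, -0.518, 0, 0], [-1, 0.005, -0.518, 0, 0], [-1, 0.005, -0.518, 0.14, 0], [-1, 0.005, -0.518, 0.286, 0], [0, 0.005, -0.518, 0.286, 0], [1, 0.005, -0.518, 0.286, 0], [1, 0.005, -0.518, 0.286, 0], [1, 0.005, -0.518, 0.286, 0], [1, 0.005, -0.518, 0.286, 0]],
])

```text
clock: 21.37
tcp_pos: [0.6093, 0.0179, 0.08]
orientation: [-3.127, 0.295, -0.005]
contact_force: [-1.0, 1.3, 2.4]
grip_width: 0.0346
gripper_force: 49.5
```

Request:
play_rows([
  [[1, 0, 0, 0.002, 0.06], [1, 0, 0, 0.004, 0.12], [1, 0, 0, 0.006, 0.159], [1, 0, 0, 0.006, 0.159], [1, 0, 0, 0.006, 0.159]],
])

```text
clock: 21.78
tcp_pos: [0.609, 0.017, 0.079]
orientation: [3.067, -0.683, 0.004]
contact_force: [-1.9, 0.4, 6.1]
grip_width: 0.0345
gripper_force: 49.8
```

```bash
python3 s.py
```

```text
[0.609 0.017 0.079] yaw -0.4381 F [-1.9  0.4  6.1] M [-0.146  0.409  0.178] w 0.03445289943493789 49.78543281555176 j7 -2.2638391137976415 t 21.7833
```

Request:
play_rows([
  [[-1, 0, 0, 0, 0], [-1, 0, 0, 0, 0], [-1, 0, 0, 0, 0], [-1, 0, 0, -0.14, -0.07], [-1, 0, 0, -0.292, -0.13], [-1, 0, 0, -0.292, -0.159], [-1, 0, 0, -0.292, -0.159]],
])

```text
clock: 22.37
tcp_pos: [0.6095, 0.0175, 0.1373]
orientation: [-3.127, 0.293, -0.006]
contact_force: [-0.7, -0.3, -1.1]
grip_width: 0.0853
gripper_force: 0.0
```

Request:
play_rows([
  [[-1, -0.13, 0.13, 0, 0], [-1, -0.26, 0.26, 0, 0], [-1, -0.39, 0.39, 0, 0], [-1, -0.521, 0.513, 0, 0], [-1, -0.521, 0.513, 0, 0], [-1, -0.521, 0.513, 0.14, 0], [-1, -0.521, 0.513, 0.286, 0], [0, -0.521, 0.513, 0.286, 0], [1, -0.521, 0.513, 0.286, 0], [1, -0.521, 0.513, 0.286, 0], [1, -0.521, 0.513, 0.286, 0], [1, -0.521, 0.513, 0.286, 0]],
])

```text
clock: 23.37
tcp_pos: [0.4876, -0.0636, 0.0795]
orientation: [-3.128, 0.295, -0.004]
contact_force: [-0.2, 0.5, 3.0]
grip_width: 0.0347
gripper_force: 49.4
```

Request:
play_rows([
  [[1, 0, 0, 0.002, 0.06], [1, 0, 0, 0.004, 0.12], [1, 0, 0, 0.006, 0.159], [1, 0, 0, 0.006, 0.159], [1, 0, 0, 0.006, 0.159]],
])

```text
clock: 23.78
tcp_pos: [0.4873, -0.0647, 0.0785]
orientation: [3.066, -0.683, 0.003]
contact_force: [-2.0, -1.9, 7.7]
grip_width: 0.0346
gripper_force: 49.7
```

```bash
python3 s.py
```

```text
[ 0.4873 -0.0647  0.0785] yaw -0.4382 F [-2.  -1.9  7.7] M [-0.414  0.423  0.117] w 0.03464353131729738 49.70075190067291 j7 -2.1252833050258264 t 23.7833
```

Request:
play_rows([
  [[-1, 0, 0, 0, 0], [-1, 0, 0, 0, 0], [-1, 0, 0, 0, 0], [-1, 0, 0, -0.14, -0.07], [-1, 0, 0, -0.292, -0.13], [-1, 0, 0, -0.292, -0.159], [-1, 0, 0, -0.292, -0.159]],
])

```text
clock: 24.37
tcp_pos: [0.4879, -0.064, 0.137]
orientation: [-3.128, 0.292, -0.006]
contact_force: [0.1, -0.2, -0.7]
grip_width: 0.0856
gripper_force: 0.0
```

Request:
play_rows([
  [[-1, 0.003, -0.18, 0, 0], [-1, 0.006, -0.36, 0, 0], [-1, 0.006, -0.521, 0, 0], [-1, 0.006, -0.521, 0, 0], [-1, 0.006, -0.521, 0.14, 0], [-1, 0.006, -0.521, 0.286, 0], [0, 0.006, -0.521, 0.286, 0], [1, 0.006, -0.521, 0.286, 0], [1, 0.006, -0.521, 0.286, 0], [1, 0.006, -0.521, 0.286, 0], [1, 0.006, -0.521, 0.286, 0]],
])

```text
clock: 25.28
tcp_pos: [0.5082, 0.0383, 0.0796]
orientation: [-3.127, 0.296, -0.004]
contact_force: [-0.9, 0.6, 3.4]
grip_width: 0.0345
gripper_force: 49.4
```

Request:
play_rows([
  [[1, 0, 0, 0.002, 0.06], [1, 0, 0, 0.004, 0.12], [1, 0, 0, 0.006, 0.159], [1, 0, 0, 0.006, 0.159], [1, 0, 0, 0.006, 0.159]],
])

```text
clock: 25.7
tcp_pos: [0.5079, 0.0373, 0.0786]
orientation: [3.066, -0.684, 0.003]
contact_force: [-2.3, -3.0, 6.6]
grip_width: 0.0347
gripper_force: 49.8
```

```bash
python3 s.py
```

```text
[0.5079 0.0373 0.0786] yaw -0.4388 F [-2.3 -3.   6.6] M [-0.555  0.408  0.071] w 0.03470295492929869 49.84652101993561 j7 -2.3464513225222707 t 25.7
```

Request:
play_rows([
  [[-1, 0, 0, 0, 0], [-1, 0, 0, 0, 0], [-1, 0, 0, 0, 0], [-1, 0, 0, -0.14, -0.07], [-1, 0, 0, -0.292, -0.13], [-1, 0, 0, -0.292, -0.159], [-1, 0, 0, -0.292, -0.159]],
])

```text
clock: 26.28
tcp_pos: [0.5086, 0.0385, 0.1371]
orientation: [-3.127, 0.292, -0.006]
contact_force: [-0.0, -0.4, -0.4]
grip_width: 0.0855
gripper_force: 0.0
```

Request:
play_rows([
  [[-1, 0.13, 0.13, 0, 0], [-1, 0.26, 0.26, 0, 0], [-1, 0.39, 0.39, 0, 0], [-1, 0.51, 0.526, 0, 0], [-1, 0.51, 0.526, 0, 0], [-1, 0.51, 0.526, 0.14, 0], [-1, 0.51, 0.526, 0.286, 0], [0, 0.51, 0.526, 0.286, 0], [1, 0.51, 0.526, 0.286, 0], [1, 0.51, 0.526, 0.286, 0], [1, 0.51, 0.526, 0.286, 0], [1, 0.51, 0.526, 0.286, 0]],
])

```text
clock: 27.28
tcp_pos: [0.5888, -0.084, 0.0799]
orientation: [-3.128, 0.295, -0.004]
contact_force: [-0.8, -0.0, 2.2]
grip_width: 0.0347
gripper_force: 49.5
```

Request:
play_rows([
  [[1, 0, 0, 0.002, 0.06], [1, 0, 0, 0.004, 0.12], [1, 0, 0, 0.006, 0.159], [1, 0, 0, 0.006, 0.159], [1, 0, 0, 0.006, 0.159]],
])

```text
clock: 27.7
tcp_pos: [0.5886, -0.085, 0.0789]
orientation: [3.066, -0.683, 0.004]
contact_force: [-2.3, -1.3, 6.5]
grip_width: 0.0347
gripper_force: 49.9
```

```bash
python3 s.py
```

```text
[ 0.5886 -0.085   0.0789] yaw -0.4382 F [-2.3 -1.3  6.5] M [-0.31   0.508  0.119] w 0.03471540296586112 49.90918815135956 j7 -2.0824967561659617 t 27.7
```

Request:
play_rows([
  [[-1, 0, 0, 0, 0], [-1, 0, 0, 0, 0], [-1, 0, 0, 0, 0], [-1, 0, 0, -0.14, -0.07], [-1, 0, 0, -0.292, -0.13], [-1, 0, 0, -0.292, -0.159], [-1, 0, 0, -0.292, -0.159]],
])

```text
clock: 28.28
tcp_pos: [0.5892, -0.0842, 0.1373]
orientation: [-3.128, 0.292, -0.006]
contact_force: [-0.2, -0.2, 0.5]
grip_width: 0.0855
gripper_force: 0.0
```

Request:
play_rows([
  [[-1, 0.003, -0.18, 0, 0], [-1, 0.005, -0.36, 0, 0], [-1, 0.005, -0.518, 0, 0], [-1, 0.005, -0.518, 0, 0], [-1, 0.005, -0.518, 0.15, 0], [-1, 0.005, -0.518, 0.291, 0], [0, 0.005, -0.518, 0.291, 0], [1, 0.005, -0.518, 0.291, 0], [1, 0.005, -0.518, 0.291, 0], [1, 0.005, -0.518, 0.291, 0], [1, 0.005, -0.518, 0.291, 0]],
])

```text
clock: 29.2
tcp_pos: [0.6094, 0.0179, 0.0791]
orientation: [-3.127, 0.295, -0.005]
contact_force: [-0.5, 1.3, 1.4]
grip_width: 0.0344
gripper_force: 49.5
```

Request:
play_rows([
  [[1, 0, 0, 0.002, 0.05], [1, 0, 0, 0.0035, 0.1], [1, 0, 0, 0.0035, 0.1], [1, 0, 0, 0.0035, 0.1]],
])

```text
clock: 29.53
tcp_pos: [0.6092, 0.0173, 0.0786]
orientation: [-3.095, 0.54, -0.005]
contact_force: [-1.6, -0.3, 6.6]
grip_width: 0.0344
gripper_force: 49.7
```

```bash
python3 s.py
```

```text
[0.6092 0.0173 0.0786] yaw -0.3453 F [-1.6 -0.3  6.6] M [-0.02   0.327  0.069] w 0.0343962833820073 49.7159743309021 j7 -2.18162088827768 t 29.5333
```

Request:
play_rows([
  [[1, 0, 0, 0.0022, 0.063], [1, 0, 0, 0.0022, 0.063], [1, 0, 0, 0.0022, 0.063]],
])

```text
clock: 29.78
tcp_pos: [0.6091, 0.017, 0.0783]
orientation: [3.064, -0.692, 0.004]
contact_force: [-2.9, -0.7, 8.3]
grip_width: 0.0344
gripper_force: 49.9
```

```bash
python3 s.py
```

```text
[0.6091 0.017  0.0783] yaw -0.4445 F [-2.9 -0.7  8.3] M [-0.177  0.573  0.168] w 0.03444999094418803 49.89583611488342 j7 -2.265063347811993 t 29.7833
```

Request:
play_rows([
  [[-1, 0, 0, 0, 0], [-1, 0, 0, 0, 0], [-1, 0, 0, 0, 0], [-1, 0, 0, -0.15, -0.07], [-1, 0, 0, -0.297, -0.13], [-1, 0, 0, -0.297, -0.163], [-1, 0, 0, -0.297, -0.163]],
])

```text
clock: 30.37
tcp_pos: [0.6095, 0.0175, 0.1374]
orientation: [-3.127, 0.292, -0.006]
contact_force: [-0.2, -0.1, -0.1]
grip_width: 0.0854
gripper_force: 0.0
```

Request:
play_rows([
  [[-1, -0.13, 0.13, 0, 0], [-1, -0.26, 0.26, 0, 0], [-1, -0.39, 0.39, 0, 0], [-1, -0.521, 0.513, 0, 0], [-1, -0.521, 0.513, 0, 0], [-1, -0.521, 0.513, 0.15, 0], [-1, -0.521, 0.513, 0.291, 0], [0, -0.521, 0.513, 0.291, 0], [1, -0.521, 0.513, 0.291, 0], [1, -0.521, 0.513, 0.291, 0], [1, -0.521, 0.513, 0.291, 0], [1, -0.521, 0.513, 0.291, 0]],
])

```text
clock: 31.37
tcp_pos: [0.4877, -0.0637, 0.0786]
orientation: [-3.128, 0.295, -0.004]
contact_force: [-0.6, -0.1, 3.0]
grip_width: 0.0344
gripper_force: 49.4
```

Request:
play_rows([
  [[1, 0, 0, 0.002, 0.05], [1, 0, 0, 0.0035, 0.1], [1, 0, 0, 0.0035, 0.1], [1, 0, 0, 0.0035, 0.1]],
])

```text
clock: 31.7
tcp_pos: [0.4875, -0.0643, 0.0781]
orientation: [3.094, -0.54, 0.004]
contact_force: [-1.4, -0.6, 7.5]
grip_width: 0.0347
gripper_force: 49.6
```

```bash
python3 s.py
```

```text
[ 0.4875 -0.0643  0.0781] yaw -0.3453 F [-1.4 -0.6  7.5] M [-0.17   0.442  0.126] w 0.03469744716755698 49.63198006153107 j7 -2.042018683277252 t 31.7
```

Request:
play_rows([
  [[1, 0, 0, 0.0022, 0.063], [1, 0, 0, 0.0022, 0.063], [1, 0, 0, 0.0022, 0.063]],
])

```text
clock: 31.95
tcp_pos: [0.4873, -0.0647, 0.0779]
orientation: [3.063, -0.692, 0.004]
contact_force: [-3.5, -3.2, 11.1]
grip_width: 0.0345
gripper_force: 49.9
```

```bash
python3 s.py
```

```text
[ 0.4873 -0.0647  0.0779] yaw -0.4445 F [-3.5 -3.2 11.1] M [-0.41   0.777  0.158] w 0.034463868055270845 49.91774797439575 j7 -2.1265064723075913 t 31.95
```

Request:
play_rows([
  [[-1, 0, 0, 0, 0], [-1, 0, 0, 0, 0], [-1, 0, 0, 0, 0], [-1, 0, 0, -0.15, -0.07], [-1, 0, 0, -0.297, -0.13], [-1, 0, 0, -0.297, -0.163], [-1, 0, 0, -0.297, -0.163]],
])

```text
clock: 32.53
tcp_pos: [0.4879, -0.064, 0.1371]
orientation: [-3.128, 0.292, -0.006]
contact_force: [-0.3, -0.6, 0.5]
grip_width: 0.0859
gripper_force: 0.0
```

Request:
play_rows([
  [[-1, 0.003, -0.18, 0, 0], [-1, 0.006, -0.36, 0, 0], [-1, 0.006, -0.521, 0, 0], [-1, 0.006, -0.521, 0, 0], [-1, 0.006, -0.521, 0.15, 0], [-1, 0.006, -0.521, 0.291, 0], [0, 0.006, -0.521, 0.291, 0], [1, 0.006, -0.521, 0.291, 0], [1, 0.006, -0.521, 0.291, 0], [1, 0.006, -0.521, 0.291, 0], [1, 0.006, -0.521, 0.291, 0]],
])

```text
clock: 33.45
tcp_pos: [0.5082, 0.0383, 0.0788]
orientation: [-3.127, 0.296, -0.004]
contact_force: [-1.7, 0.4, 2.9]
grip_width: 0.0345
gripper_force: 49.4
```

Request:
play_rows([
  [[1, 0, 0, 0.002, 0.06], [1, 0, 0, 0.004, 0.12], [1, 0, 0, 0.0057, 0.163], [1, 0, 0, 0.0057, 0.163], [1, 0, 0, 0.0057, 0.163]],
])

```text
clock: 33.87
tcp_pos: [0.5079, 0.0373, 0.0781]
orientation: [3.063, -0.693, 0.003]
contact_force: [-3.5, -2.4, 10.7]
grip_width: 0.0347
gripper_force: 50.1
```

```bash
python3 s.py
```

```text
[0.5079 0.0373 0.0781] yaw -0.4447 F [-3.5 -2.4 10.7] M [-0.57   0.702  0.225] w 0.03465339521016363 50.11245667934418 j7 -2.347115868059187 t 33.8667
```

Request:
play_rows([
  [[-1, 0, 0, 0, 0], [-1, 0, 0, 0, 0], [-1, 0, 0, 0, 0], [-1, 0, 0, -0.15, -0.07], [-1, 0, 0, -0.297, -0.13], [-1, 0, 0, -0.297, -0.163], [-1, 0, 0, -0.297, -0.163]],
])

```text
clock: 34.45
tcp_pos: [0.5085, 0.0384, 0.1372]
orientation: [-3.127, 0.292, -0.006]
contact_force: [-0.5, -0.2, -0.6]
grip_width: 0.0854
gripper_force: 0.0
```

Request:
play_rows([
  [[-1, 0.13, 0.13, 0, 0], [-1, 0.26, 0.26, 0, 0], [-1, 0.39, 0.39, 0, 0], [-1, 0.51, 0.526, 0, 0], [-1, 0.51, 0.526, 0, 0], [-1, 0.51, 0.526, 0.15, 0], [-1, 0.51, 0.526, 0.291, 0], [0, 0.51, 0.526, 0.291, 0], [1, 0.51, 0.526, 0.291, 0], [1, 0.51, 0.526, 0.291, 0], [1, 0.51, 0.526, 0.291, 0], [1, 0.51, 0.526, 0.291, 0]],
])

```text
clock: 35.45
tcp_pos: [0.5888, -0.0841, 0.0791]
orientation: [3.128, -0.295, 0.004]
contact_force: [-0.1, -0.4, 2.7]
grip_width: 0.0344
gripper_force: 49.5
```

Request:
play_rows([
  [[1, 0, 0, 0.002, 0.06], [1, 0, 0, 0.0042, 0.12], [1, 0, 0, 0.0042, 0.12], [1, 0, 0, 0.0042, 0.12]],
])

```text
clock: 35.78
tcp_pos: [0.5887, -0.0848, 0.0786]
orientation: [3.085, -0.588, 0.004]
contact_force: [-2.2, -1.1, 7.2]
grip_width: 0.0341
gripper_force: 49.9
```

```bash
python3 s.py
```

```text
[ 0.5887 -0.0848  0.0786] yaw -0.3768 F [-2.2 -1.1  7.2] M [-0.277  0.505  0.135] w 0.03406111230924605 49.93074953556061 j7 -2.0257532482671 t 35.7833
```

Request:
play_rows([
  [[1, 0, 0, 0.0015, 0.043], [1, 0, 0, 0.0015, 0.043], [1, 0, 0, 0.0015, 0.043]],
])

```text
clock: 36.03
tcp_pos: [0.5886, -0.085, 0.0785]
orientation: [3.063, -0.692, 0.004]
contact_force: [-3.0, -1.9, 8.3]
grip_width: 0.0345
gripper_force: 50.0
```

```bash
python3 s.py
```

```text
[ 0.5886 -0.085   0.0785] yaw -0.4443 F [-3.  -1.9  8.3] M [-0.313  0.647  0.202] w 0.03446384237053816 50.008002519607544 j7 -2.082427306234119 t 36.0333
```

Request:
play_rows([
  [[-1, 0, 0, 0, 0], [-1, 0, 0, 0, 0], [-1, 0, 0, 0, 0], [-1, 0, 0, -0.15, -0.07], [-1, 0, 0, -0.297, -0.13], [-1, 0, 0, -0.297, -0.163], [-1, 0, 0, -0.297, -0.163]],
])

```text
clock: 36.62
tcp_pos: [0.5891, -0.0842, 0.1375]
orientation: [-3.128, 0.292, -0.006]
contact_force: [0.9, 0.3, -0.2]
grip_width: 0.0857
gripper_force: 0.0
```

Request:
play_rows([
  [[-1, 0.003, -0.18, 0, 0], [-1, 0.005, -0.36, 0, 0], [-1, 0.005, -0.518, 0, 0], [-1, 0.005, -0.518, 0, 0], [-1, 0.005, -0.518, 0.15, 0], [-1, 0.005, -0.518, 0.297, 0], [0, 0.005, -0.518, 0.297, 0], [1, 0.005, -0.518, 0.297, 0], [1, 0.005, -0.518, 0.297, 0], [1, 0.005, -0.518, 0.297, 0], [1, 0.005, -0.518, 0.297, 0]],
])

```text
clock: 37.53
tcp_pos: [0.6093, 0.0179, 0.0781]
orientation: [-3.127, 0.295, -0.005]
contact_force: [-1.0, 2.4, 3.2]
grip_width: 0.0348
gripper_force: 49.6
```

Request:
play_rows([
  [[1, 0, 0, 0.0012, 0.035], [1, 0, 0, 0.0025, 0.07], [1, 0, 0, 0.0025, 0.07], [1, 0, 0, 0.0025, 0.07]],
])

```text
clock: 37.87
tcp_pos: [0.6093, 0.0175, 0.078]
orientation: [-3.107, 0.466, -0.005]
contact_force: [-2.5, -0.1, 7.6]
grip_width: 0.0345
gripper_force: 50.1
```

```bash
python3 s.py
```

```text
[0.6093 0.0175 0.078 ] yaw -0.2975 F [-2.5 -0.1  7.6] M [0.023 0.401 0.265] w 0.03446672581960242 50.08758723735809 j7 -2.13627659919831 t 37.8667
```

Request:
play_rows([
  [[1, 0, 0, 0.001, 0.03], [1, 0, 0, 0.001, 0.03], [1, 0, 0, 0.001, 0.03]],
])

```text
clock: 38.12
tcp_pos: [0.6093, 0.0173, 0.0779]
orientation: [-3.095, 0.539, -0.005]
contact_force: [-2.9, 0.2, 8.1]
grip_width: 0.0346
gripper_force: 50.2
```

```bash
python3 s.py
```

```text
[0.6093 0.0173 0.0779] yaw -0.3446 F [-2.9  0.2  8.1] M [-0.092  0.569  0.35 ] w 0.03460363418125272 50.21381735801697 j7 -2.175905584257 t 38.1167
```

Request:
play_rows([
  [[-1, 0, 0, 0, 0], [-1, 0, 0, 0, 0], [-1, 0, 0, 0, 0], [-1, 0, 0, -0.15, -0.05], [-1, 0, 0, -0.3, -0.1], [-1, 0, 0, -0.3, -0.1], [-1, 0, 0, -0.3, -0.1]],
])

```text
clock: 38.7
tcp_pos: [0.6096, 0.0174, 0.1375]
orientation: [-3.127, 0.296, -0.006]
contact_force: [-0.4, -0.0, -0.9]
grip_width: 0.0861
gripper_force: 0.0
```

Request:
play_rows([
  [[-1, -0.13, 0.13, 0, 0], [-1, -0.26, 0.26, 0, 0], [-1, -0.39, 0.39, 0, 0], [-1, -0.521, 0.513, 0, 0], [-1, -0.521, 0.513, 0, 0], [-1, -0.521, 0.513, 0.15, 0], [-1, -0.521, 0.513, 0.297, 0], [0, -0.521, 0.513, 0.297, 0], [1, -0.521, 0.513, 0.297, 0], [1, -0.521, 0.513, 0.297, 0], [1, -0.521, 0.513, 0.297, 0], [1, -0.521, 0.513, 0.297, 0]],
])

```text
clock: 39.7
tcp_pos: [0.4877, -0.0636, 0.0776]
orientation: [-3.128, 0.294, -0.004]
contact_force: [-0.2, 0.7, 3.3]
grip_width: 0.0344
gripper_force: 49.4
```

Request:
play_rows([
  [[1, 0, 0, 0.0012, 0.035], [1, 0, 0, 0.0025, 0.07], [1, 0, 0, 0.0025, 0.07], [1, 0, 0, 0.0025, 0.07]],
])

```text
clock: 40.03
tcp_pos: [0.4876, -0.0641, 0.0774]
orientation: [3.106, -0.465, 0.004]
contact_force: [-1.2, -1.0, 8.1]
grip_width: 0.0348
gripper_force: 49.8
```

```bash
python3 s.py
```

```text
[ 0.4876 -0.0641  0.0774] yaw -0.2972 F [-1.2 -1.   8.1] M [-0.103  0.501  0.278] w 0.03479254042839601 49.80503439903259 j7 -1.9975184528885324 t 40.0333
```

Request:
play_rows([
  [[1, 0, 0, 0.001, 0.03], [1, 0, 0, 0.001, 0.03], [1, 0, 0, 0.001, 0.03]],
])

```text
clock: 40.28
tcp_pos: [0.4876, -0.0643, 0.0773]
orientation: [3.094, -0.538, 0.004]
contact_force: [-3.0, -1.3, 10.7]
grip_width: 0.0345
gripper_force: 50.0
```

```bash
python3 s.py
```

```text
[ 0.4876 -0.0643  0.0773] yaw -0.3444 F [-3.  -1.3 10.7] M [-0.166  0.652  0.328] w 0.03452861373018408 49.98641610145569 j7 -2.0376063182855733 t 40.2833
```

Request:
play_rows([
  [[-1, 0, 0, 0, 0], [-1, 0, 0, 0, 0], [-1, 0, 0, 0, 0], [-1, 0, 0, -0.15, -0.05], [-1, 0, 0, -0.3, -0.1], [-1, 0, 0, -0.3, -0.1], [-1, 0, 0, -0.3, -0.1]],
])

```text
clock: 40.87
tcp_pos: [0.4879, -0.064, 0.1369]
orientation: [-3.127, 0.296, -0.006]
contact_force: [-0.8, 0.2, -0.2]
grip_width: 0.0862
gripper_force: 0.0
```

Request:
play_rows([
  [[-1, 0.003, -0.18, 0, 0], [-1, 0.006, -0.36, 0, 0], [-1, 0.006, -0.521, 0, 0], [-1, 0.006, -0.521, 0, 0], [-1, 0.006, -0.521, 0.15, 0], [-1, 0.006, -0.521, 0.297, 0], [0, 0.006, -0.521, 0.297, 0], [1, 0.006, -0.521, 0.297, 0], [1, 0.006, -0.521, 0.297, 0], [1, 0.006, -0.521, 0.297, 0], [1, 0.006, -0.521, 0.297, 0]],
])

```text
clock: 41.78
tcp_pos: [0.5082, 0.0383, 0.0775]
orientation: [-3.127, 0.295, -0.004]
contact_force: [-1.1, 0.7, 3.4]
grip_width: 0.0349
gripper_force: 49.5
```

Request:
play_rows([
  [[1, 0, 0, 0.0012, 0.035], [1, 0, 0, 0.0025, 0.07], [1, 0, 0, 0.0025, 0.07], [1, 0, 0, 0.0025, 0.07]],
])

```text
clock: 42.12
tcp_pos: [0.5081, 0.0379, 0.0773]
orientation: [3.107, -0.466, 0.004]
contact_force: [-3.1, -0.8, 8.1]
grip_width: 0.0347
gripper_force: 49.9
```

```bash
python3 s.py
```

```text
[0.5081 0.0379 0.0773] yaw -0.2978 F [-3.1 -0.8  8.1] M [-0.233  0.524  0.244] w 0.03469353144259589 49.89549458026886 j7 -2.221036150679459 t 42.1167
```

Request:
play_rows([
  [[1, 0, 0, 0.0014, 0.04], [1, 0, 0, 0.0014, 0.04], [1, 0, 0, 0.0014, 0.04]],
])

```text
clock: 42.37
tcp_pos: [0.508, 0.0376, 0.0772]
orientation: [3.09, -0.563, 0.004]
contact_force: [-2.6, -2.4, 11.3]
grip_width: 0.035
gripper_force: 50.1
```

```bash
python3 s.py
```

```text
[0.508  0.0376 0.0772] yaw -0.3607 F [-2.6 -2.4 11.3] M [-0.394  0.715  0.317] w 0.035018681859025215 50.06763160228729 j7 -2.2744444879136463 t 42.3667
```

Request:
play_rows([
  [[-1, 0, 0, 0, 0], [-1, 0, 0, 0, 0], [-1, 0, 0, 0, 0], [-1, 0, 0, -0.15, -0.05], [-1, 0, 0, -0.3, -0.11], [-1, 0, 0, -0.3, -0.11], [-1, 0, 0, -0.3, -0.11]],
])

```text
clock: 42.95
tcp_pos: [0.5086, 0.0383, 0.1368]
orientation: [-3.127, 0.296, -0.006]
contact_force: [-0.4, -0.2, -0.4]
grip_width: 0.0854
gripper_force: 0.0
```

Request:
play_rows([
  [[-1, 0.13, 0.13, 0, 0], [-1, 0.26, 0.26, 0, 0], [-1, 0.39, 0.39, 0, 0], [-1, 0.51, 0.526, 0, 0], [-1, 0.51, 0.526, 0, 0], [-1, 0.51, 0.526, 0.15, 0], [-1, 0.51, 0.526, 0.297, 0], [0, 0.51, 0.526, 0.297, 0], [1, 0.51, 0.526, 0.297, 0], [1, 0.51, 0.526, 0.297, 0], [1, 0.51, 0.526, 0.297, 0], [1, 0.51, 0.526, 0.297, 0]],
])

```text
clock: 43.95
tcp_pos: [0.5888, -0.084, 0.0776]
orientation: [3.128, -0.295, 0.004]
contact_force: [-0.0, -0.1, 2.9]
grip_width: 0.0344
gripper_force: 49.6
```

Request:
play_rows([
  [[1, 0, 0, 0.0012, 0.035], [1, 0, 0, 0.0025, 0.07], [1, 0, 0, 0.0025, 0.07], [1, 0, 0, 0.0025, 0.07]],
])

```text
clock: 44.28
tcp_pos: [0.5888, -0.0845, 0.0775]
orientation: [3.106, -0.465, 0.005]
contact_force: [-2.1, -0.9, 6.2]
grip_width: 0.0345
gripper_force: 49.8
```

```bash
python3 s.py
```

```text
[ 0.5888 -0.0845  0.0775] yaw -0.2975 F [-2.1 -0.9  6.2] M [-0.145  0.482  0.256] w 0.03448019468067938 49.82304096221924 j7 -1.9592939383614678 t 44.2833
```

Request:
play_rows([
  [[1, 0, 0, 0.0015, 0.045], [1, 0, 0, 0.0015, 0.045], [1, 0, 0, 0.0015, 0.045]],
])

```text
clock: 44.53
tcp_pos: [0.5887, -0.0847, 0.0773]
orientation: [3.088, -0.575, 0.005]
contact_force: [-3.1, -1.0, 7.9]
grip_width: 0.035
gripper_force: 49.9
```

```bash
python3 s.py
```

```text
[ 0.5887 -0.0847  0.0773] yaw -0.3683 F [-3.1 -1.   7.9] M [-0.244  0.676  0.324] w 0.03498420176694392 49.911412596702576 j7 -2.0187667532416556 t 44.5333
```

Request:
play_rows([
  [[-1, 0, 0, 0, 0], [-1, 0, 0, 0, 0], [-1, 0, 0, 0, 0], [-1, 0, 0, -0.15, -0.05], [-1, 0, 0, -0.3, -0.115], [-1, 0, 0, -0.3, -0.115], [-1, 0, 0, -0.3, -0.115]],
])

```text
clock: 45.12
tcp_pos: [0.5893, -0.0843, 0.137]
orientation: [-3.127, 0.296, -0.007]
contact_force: [-0.7, 0.1, -0.5]
grip_width: 0.0852
gripper_force: 0.0
```

Request:
play_rows([
  [[-1, 0.003, -0.18, 0, 0], [-1, 0.005, -0.36, 0, 0], [-1, 0.005, -0.518, 0, 0], [-1, 0.005, -0.518, 0, 0], [-1, 0.005, -0.518, 0.15, 0], [-1, 0.005, -0.518, 0.299, 0], [0, 0.005, -0.518, 0.299, 0], [1, 0.005, -0.518, 0.299, 0], [1, 0.005, -0.518, 0.299, 0], [1, 0.005, -0.518, 0.299, 0], [1, 0.005, -0.518, 0.299, 0]],
])

```text
clock: 46.03
tcp_pos: [0.6093, 0.0179, 0.0771]
orientation: [-3.127, 0.295, -0.005]
contact_force: [-0.1, 0.9, 2.5]
grip_width: 0.0349
gripper_force: 49.6
```

Request:
play_rows([
  [[1, 0, 0, 0, 0.03], [1, 0, 0, 0, 0.06], [1, 0, 0, 0, 0.06], [1, 0, 0, 0, 0.06]],
])

```text
clock: 46.37
tcp_pos: [0.6093, 0.0175, 0.077]
orientation: [-3.11, 0.439, -0.005]
contact_force: [-1.6, 0.4, 7.9]
grip_width: 0.0348
gripper_force: 49.8
```

```bash
python3 s.py
```

```text
[0.6093 0.0175 0.077 ] yaw -0.2802 F [-1.6  0.4  7.9] M [0.034 0.284 0.301] w 0.034761212194511185 49.825390577316284 j7 -2.12258158633455 t 46.3667
```

Request:
play_rows([
  [[1, 0, 0, 0.0007, 0.025], [1, 0, 0, 0.0007, 0.025], [1, 0, 0, 0.0007, 0.025]],
])

```text
clock: 46.62
tcp_pos: [0.6093, 0.0174, 0.0769]
orientation: [-3.101, 0.499, -0.005]
contact_force: [-1.6, 0.1, 7.7]
grip_width: 0.0352
gripper_force: 50.2
```

```bash
python3 s.py
```

```text
[0.6093 0.0174 0.0769] yaw -0.3193 F [-1.6  0.1  7.7] M [-0.007  0.349  0.394] w 0.035195735393535814 50.234110951423645 j7 -2.1554650557482318 t 46.6167
```

Knob a reads 0.39 N m, so it is snug. Next is c.

Request:
play_rows([
  [[-1, 0, 0, 0, 0], [-1, 0, 0, 0, 0], [-1, 0, 0, 0, 0], [-1, 0, 0, -0.15, -0.05], [-1, 0, 0, -0.3, -0.085], [-1, 0, 0, -0.3, -0.085], [-1, 0, 0, -0.3, -0.085]],
])

```text
clock: 47.2
tcp_pos: [0.6094, 0.0174, 0.1369]
orientation: [-3.127, 0.295, -0.006]
contact_force: [-0.0, 0.2, -0.6]
grip_width: 0.0855
gripper_force: 0.0
```

Request:
play_rows([
  [[-1, -0.13, 0.13, 0, 0], [-1, -0.26, 0.26, 0, 0], [-1, -0.39, 0.39, 0, 0], [-1, -0.521, 0.513, 0, 0], [-1, -0.521, 0.513, 0, 0], [-1, -0.521, 0.513, 0.15, 0], [-1, -0.521, 0.513, 0.299, 0], [0, -0.521, 0.513, 0.299, 0], [1, -0.521, 0.513, 0.299, 0], [1, -0.521, 0.513, 0.299, 0], [1, -0.521, 0.513, 0.299, 0], [1, -0.521, 0.513, 0.299, 0]],
])

```text
clock: 48.2
tcp_pos: [0.4877, -0.0636, 0.0767]
orientation: [-3.128, 0.294, -0.004]
contact_force: [-0.8, 0.8, 2.9]
grip_width: 0.0344
gripper_force: 49.4
```

Request:
play_rows([
  [[1, 0, 0, 0, 0.03], [1, 0, 0, 0, 0.06], [1, 0, 0, 0, 0.06], [1, 0, 0, 0, 0.06]],
])

```text
clock: 48.53
tcp_pos: [0.4876, -0.064, 0.0767]
orientation: [3.11, -0.439, 0.004]
contact_force: [-1.1, -0.4, 7.4]
grip_width: 0.0343
gripper_force: 49.4
```

```bash
python3 s.py
```

```text
[ 0.4876 -0.064   0.0767] yaw -0.2801 F [-1.1 -0.4  7.4] M [-0.067  0.344  0.292] w 0.03430845618244264 49.42914068698883 j7 -1.9841235815098426 t 48.5333
```

Request:
play_rows([
  [[1, 0, 0, 0.0007, 0.025], [1, 0, 0, 0.0007, 0.025], [1, 0, 0, 0.0007, 0.025]],
])

```text
clock: 48.78
tcp_pos: [0.4875, -0.0642, 0.0765]
orientation: [3.101, -0.499, 0.004]
contact_force: [-1.9, -1.0, 8.0]
grip_width: 0.0344
gripper_force: 49.8
```

```bash
python3 s.py
```

```text
[ 0.4875 -0.0642  0.0765] yaw -0.3193 F [-1.9 -1.   8. ] M [-0.126  0.375  0.341] w 0.03444065073450492 49.846755266189575 j7 -2.0174660878707025 t 48.7833
```

Request:
play_rows([
  [[-1, 0, 0, 0, 0], [-1, 0, 0, 0, 0], [-1, 0, 0, 0, 0], [-1, 0, 0, -0.15, -0.05], [-1, 0, 0, -0.3, -0.085], [-1, 0, 0, -0.3, -0.085], [-1, 0, 0, -0.3, -0.085]],
])

```text
clock: 49.37
tcp_pos: [0.4878, -0.064, 0.1366]
orientation: [-3.128, 0.295, -0.006]
contact_force: [-1.3, 0.7, -0.4]
grip_width: 0.0856
gripper_force: 0.0
```

Request:
play_rows([
  [[-1, 0.003, -0.18, 0, 0], [-1, 0.006, -0.36, 0, 0], [-1, 0.006, -0.521, 0, 0], [-1, 0.006, -0.521, 0, 0], [-1, 0.006, -0.521, 0.15, 0], [-1, 0.006, -0.521, 0.299, 0], [0, 0.006, -0.521, 0.299, 0], [1, 0.006, -0.521, 0.299, 0], [1, 0.006, -0.521, 0.299, 0], [1, 0.006, -0.521, 0.299, 0], [1, 0.006, -0.521, 0.299, 0]],
])

```text
clock: 50.28
tcp_pos: [0.5082, 0.0384, 0.0769]
orientation: [-3.127, 0.295, -0.004]
contact_force: [-0.5, 0.6, 2.3]
grip_width: 0.0346
gripper_force: 49.5
```

Request:
play_rows([
  [[1, 0, 0, 0, 0.03], [1, 0, 0, 0, 0.06], [1, 0, 0, 0, 0.06], [1, 0, 0, 0, 0.06]],
])

```text
clock: 50.62
tcp_pos: [0.5081, 0.038, 0.0768]
orientation: [3.111, -0.439, 0.004]
contact_force: [-2.3, -1.3, 6.9]
grip_width: 0.035
gripper_force: 49.5
```

```bash
python3 s.py
```

```text
[0.5081 0.038  0.0768] yaw -0.2806 F [-2.3 -1.3  6.9] M [-0.252  0.332  0.308] w 0.03498691765895345 49.538671374320984 j7 -2.2080036511315577 t 50.6167
```

Request:
play_rows([
  [[1, 0, 0, 0.0007, 0.025], [1, 0, 0, 0.0007, 0.025], [1, 0, 0, 0.0007, 0.025]],
])

```text
clock: 50.87
tcp_pos: [0.5081, 0.0378, 0.0767]
orientation: [3.101, -0.5, 0.004]
contact_force: [-2.3, -0.8, 8.2]
grip_width: 0.0348
gripper_force: 50.0
```

```bash
python3 s.py
```

```text
[0.5081 0.0378 0.0767] yaw -0.3198 F [-2.3 -0.8  8.2] M [-0.352  0.386  0.376] w 0.034847253890525134 49.991013407707214 j7 -2.2412734256570093 t 50.8667
```

Request:
play_rows([
  [[-1, 0, 0, 0, 0], [-1, 0, 0, 0, 0], [-1, 0, 0, 0, 0], [-1, 0, 0, -0.15, -0.05], [-1, 0, 0, -0.3, -0.085], [-1, 0, 0, -0.3, -0.085], [-1, 0, 0, -0.3, -0.085]],
])

```text
clock: 51.45
tcp_pos: [0.5085, 0.0384, 0.1367]
orientation: [-3.127, 0.295, -0.006]
contact_force: [0.1, -0.8, -0.3]
grip_width: 0.0854
gripper_force: 0.0
```

Request:
play_rows([
  [[-1, 0.13, 0.13, 0, 0], [-1, 0.26, 0.26, 0, 0], [-1, 0.39, 0.39, 0, 0], [-1, 0.51, 0.526, 0, 0], [-1, 0.51, 0.526, 0, 0], [-1, 0.51, 0.526, 0.15, 0], [-1, 0.51, 0.526, 0.299, 0], [0, 0.51, 0.526, 0.299, 0], [1, 0.51, 0.526, 0.299, 0], [1, 0.51, 0.526, 0.299, 0], [1, 0.51, 0.526, 0.299, 0], [1, 0.51, 0.526, 0.299, 0]],
])

```text
clock: 52.45
tcp_pos: [0.5888, -0.0841, 0.0772]
orientation: [3.128, -0.295, 0.004]
contact_force: [-0.6, 0.4, 2.1]
grip_width: 0.0348
gripper_force: 49.6
```

Request:
play_rows([
  [[1, 0, 0, 0, 0.03], [1, 0, 0, 0, 0.06], [1, 0, 0, 0, 0.06], [1, 0, 0, 0, 0.06]],
])

```text
clock: 52.78
tcp_pos: [0.5888, -0.0844, 0.0771]
orientation: [3.11, -0.438, 0.004]
contact_force: [-1.6, -0.7, 6.4]
grip_width: 0.0345
gripper_force: 49.6
```

```bash
python3 s.py
```

```text
[ 0.5888 -0.0844  0.0771] yaw -0.28 F [-1.6 -0.7  6.4] M [-0.202  0.334  0.356] w 0.03449044427456072 49.63842451572418 j7 -1.9467460756553643 t 52.7833
```

Knob d holds 0.36 N m. One more check on c, which had the lowest reading.

Request:
play_rows([
  [[-1, 0, 0, 0, 0], [-1, 0, 0, 0, 0], [-1, 0, 0, 0, 0], [-1, 0, 0, -0.15, -0.03], [-1, 0, 0, -0.3, -0.06], [-1, 0, 0, -0.3, -0.06], [-1, 0, 0, -0.3, -0.06]],
])

```text
clock: 53.37
tcp_pos: [0.5891, -0.0843, 0.1372]
orientation: [-3.128, 0.295, -0.006]
contact_force: [-0.6, 0.4, 0.1]
grip_width: 0.0854
gripper_force: 0.0
```

Request:
play_rows([
  [[-1, -0.18, -0.003, 0, 0], [-1, -0.36, -0.005, 0, 0], [-1, -0.516, -0.005, 0, 0], [-1, -0.516, -0.005, 0, 0], [-1, -0.516, -0.005, 0.15, 0], [-1, -0.516, -0.005, 0.3, 0], [0, -0.516, -0.005, 0.3, 0], [1, -0.516, -0.005, 0.3, 0], [1, -0.516, -0.005, 0.3, 0], [1, -0.516, -0.005, 0.3, 0], [1, -0.516, -0.005, 0.3, 0]],
])

```text
clock: 54.28
tcp_pos: [0.4878, -0.0637, 0.0769]
orientation: [-3.127, 0.295, -0.004]
contact_force: [-0.2, 1.4, 3.4]
grip_width: 0.0346
gripper_force: 49.5
```

Request:
play_rows([
  [[1, 0, 0, 0, 0.03], [1, 0, 0, 0, 0.06], [1, 0, 0, 0, 0.06], [1, 0, 0, 0, 0.06]],
])

```text
clock: 54.62
tcp_pos: [0.4877, -0.064, 0.0768]
orientation: [3.111, -0.439, 0.004]
contact_force: [-1.0, 0.6, 7.6]
grip_width: 0.0347
gripper_force: 49.5
```

```bash
python3 s.py
```

```text
[ 0.4877 -0.064   0.0768] yaw -0.2802 F [-1.   0.6  7.6] M [0.023 0.302 0.307] w 0.03471619260206705 49.458648562431335 j7 -1.9891209227617719 t 54.6167
```

Request:
play_rows([
  [[1, 0, 0, 0.0005, 0.018], [1, 0, 0, 0.0005, 0.018], [1, 0, 0, 0.0005, 0.018]],
])

```text
clock: 54.87
tcp_pos: [0.4876, -0.0642, 0.0768]
orientation: [3.104, -0.482, 0.004]
contact_force: [-1.5, -0.2, 7.3]
grip_width: 0.0345
gripper_force: 49.9
```

```bash
python3 s.py
```

```text
[ 0.4876 -0.0642  0.0768] yaw -0.3082 F [-1.5 -0.2  7.3] M [-0.127  0.336  0.415] w 0.034517239960648274 49.855477809906006 j7 -2.0129989809618944 t 54.8667
```

Request:
play_rows([
  [[-1, 0, 0, 0, 0], [-1, 0, 0, 0, 0], [-1, 0, 0, 0, 0], [-1, 0, 0, -0.15, 0], [-1, 0, 0, -0.3, 0], [-1, 0, 0, -0.45, 0], [-1, 0, 0, -0.6, 0], [-1, 0, 0, -0.6, 0]],
])

```text
clock: 55.53
tcp_pos: [0.49, -0.064, 0.2008]
orientation: [-3.103, 0.486, -0.015]
contact_force: [1.2, -0.9, 1.0]
grip_width: 0.0855
gripper_force: 0.0
```

```bash
python3 s.py; python3 - <<'E'
from h import *
p=viewer.grab_frame("scene");cv2.imwrite("pics/end.png",cv2.resize(p["pixels"][150:320,250:450,::-1],(800,600)[:1]+(680,)) [:600])
E
```

```text
[ 0.49   -0.064   0.2008] yaw -0.3104 F [ 1.2 -0.9  1. ] M [ 0.04  -0.056  0.038] w 0.08550989623338094 0.0 j7 -1.9464147235407119 t 55.5333
```

View pics/end.png

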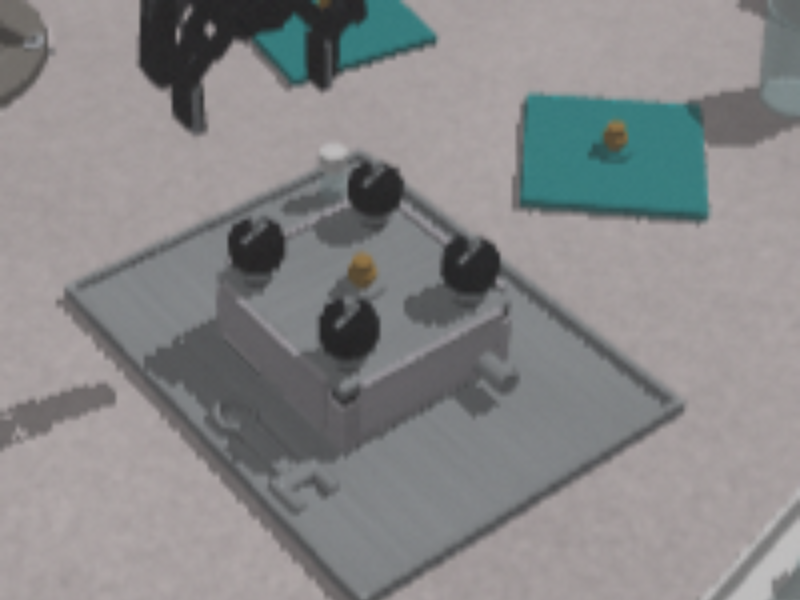

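The lid looks level, all four knobs point the same way, the vial at (333,160) and spanner at (275,470) are in place, and the hand is clear.

```bash
python3 -c "
from bench import r;print(r.hand_in())"
```

```text
the job is handed in; nothing more can be done
None
```

I tightened the four knobs in crisscross order to about 0.36–0.41 N m each and handed the job in at about 55.5 s; the lid looked level, the vial and spanner were in place, and no verdict came back.

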